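# Show the camera its alignment target in a hand-held inspection mirror

### The job

Lift the inspection mirror out of the bin by its handle and hold its glass at the camera stand's sight point, tilted so that the camera, looking down into the mirror, sees the round cross target at the other end of the stand. Finish while still holding the mirror steady in the air at that angle; do not put it down or let go. Do not bump the camera stand, and leave the spacer, the sample mount and the screwdriver where they are.

Things in the scene. Friction and masses are not known exactly. Their poses are not given: they have to be found in the camera images.
- mirror_grip (a point): Centre of the inspection mirror's handle, half-way up; grasp here. Black straight bar 130 mm long, 16 mm wide, 28 mm high, flat upright sides; a thin steel neck joins it to the round silver mirror head, 74 mm across. It lies in the bin, glass up, its underside on the bin's floor. Axes: x along the handle towards the head, y across the handle, z out of the glass side (up in the bin).
- mirror_centre (a point): Centre of the round glass (70 mm across) of the inspection mirror, on its reflecting face: 140 mm along +x and 9 mm along +z from mirror_grip. Same axes as mirror_grip; z is the normal out of the reflecting face, x points away from the handle.
- sight_point (a point): Point in free air over the camera stand, 150 mm above the table, where the camera's sight line (its tube's axis) meets the line to the target; 160 mm from both. Axes are the stand's: z up, y level from target side to camera side, x level, away from the robot within 0.3 rad. Lens, target and this point lie in the stand's upright y-z plane; the robot's side (-x) is free of posts.
- camera_lens (a point): Centre of the front glass of the small fixed camera on the stand (black tube 34 mm across on a silver 44 mm body, held by a 22 mm post); it looks down at sight_point, 20 degrees off vertical: it is 55 mm to +y and 150 mm above sight_point.
- target_centre (a point): Centre of the white disc with a black cross (54 mm across), the marker, on the shorter post at the other end of the stand, facing sideways; it is 158 mm to -y and 28 mm above sight_point.
- aim_point (a point): Point in free air half-way between camera_lens and target_centre, 103 mm from sight_point. With mirror_centre at sight_point and the normal of the glass pointing at this point (30 degrees off vertical, leaning to the target), the camera sees the middle of the target in the middle of the mirror.
- stand: Fixed camera stand. A dark drilled plate 100 x 340 x 12 mm carries two posts, the taller with the camera (its top 385 mm above the table), the shorter (178 mm) with the target disc. Origin on the table; the plate reaches from 35 to 135 mm along the stand's x and 170 mm either way along y; sight_point is at x 80, y 20, z 150 mm. Axes as for sight_point.
- bin: Grey open bin 320 x 180 x 45 mm high, fixed to the table, walls and floor 5 mm thick, long side along its x. Origin: centre of its underside. It holds the inspection mirror, handle towards the robot, and the spacer.
- mirror: The whole inspection mirror, about 0.16 kg, balancing some 20 to 30 mm from mirror_grip towards the head (head 16 mm thick). Origin at the underside of the handle, 14 mm below mirror_grip, same axes.
- spacer: Bystander: steel ring 30 mm across, 12 mm high, lying in the bin near the mirror head. Origin: centre of its underside.
- sample_mount: Bystander: dark steel cylinder 64 mm across with a small knob on top, 60 mm high in all, beyond the work. Origin: centre of its underside.
- driver: Bystander: screwdriver 160 mm long lying on the table between the bin and the stand, in front of the robot, pointing away from it.
Things that resemble listed ones, but are neither listed nor needed, are in the scene too. Leave any yellow look-alike of the mirror alone.

How it is judged:
By the outcome, as a careful person would: the job done as asked, in the order asked, and still so for the second after the job is handed in, while the arm keeps its last pose, push and grip.
It also fails if it takes over 58 s, if anything falls off the work surface, if the arm or the gripper's body presses on something with over 40 N, if the wrist force passes 120 N, or if a joint passes its speed limit or range.

### The arm

A 7-joint arm with a two-finger parallel gripper is mounted at the origin on the work surface. World frame = base frame: x ahead of the robot, y to its left, z up, the work surface at z = 0. Lengths are in m, angles in rad, forces in N, time in s.
With the tool pointing down it reaches from about 0.4 to 0.85 m from the base axis. Payload 4.5 kg.
Tool frame: the origin (TCP) lies on the centre line of the jaws, within the pads' length; the fingertips stand 14 mm ahead of it and the grasp point (between the pads) lies 5 mm behind it; y points along the fingers, z is the direction in which the jaws open and shut, and the axes are right-handed (so a half turn about y gives the same grasp; the last joint's range is limited). The gripper opens to 88 mm and grips with 3 to 60 N. Pads are 18 mm wide; open, the fingers measure 123 mm over their backs; the gripper's body (75 mm by 187 mm) begins 45 mm behind the grasp point.
Start: joints at [1.307, 0.689, -0.195, 1.565, 0.157, 0.902, -0.215], TCP at [0.183, -0.598, 0.227] pointing down, gripper open.
Joint ranges: [-3.01, 3.01], [-0.46, 2.08], [-1.47, 1.51], [0.13, 2.56], [-1, 4.14], [0.04, 2.09], [-2.66, 2.66]. Speed limits (rad/s): [2.57, 2.57, 3.14, 3.14, 3.14, 3.14, 3.14].

### API

Orientations are given as a unit quaternion [x, y, z, w].
In Python, from plant import get_state, imaging, job gives the robot as it stands.
- The arm moves only by the tool send_rows, never from a script. Its argument "motion" is a list that holds one entry, the list of rows, each a list of 7 numbers: the turn, a rotation vector about the tool's x, y, z scaled (see below), then the shift along the tool's x, y, z scaled (see below), then the gripper's target within -1 to 1 (shut at 1, half-way at 0, fully open at -1). In form: [[[rx, ry, rz, tx, ty, tz, gripper], ...]]. A call has exactly 5 rows; each row shifts and turns the commanded pose from where the row before left it, along the tool's axes as they then stand; what a row does not reach is not made up. The controller multiplies each number of a shift by 0.02 m and each number of a turn by 0.08 rad. A row lasts 1/12 s, in which the tool goes at most 41.7 mm and 7.16 degrees, less where a joint would pass 70% of its speed; a pose out of reach is approached as far as the arm can. A call with a number of a shift or a turn outside -1 to 1 is refused whole. A call with a gripper value outside its range is refused whole. The fingers move at their own pace and stop on an object; "force" is the grip in N (left out, the last holds). Time passes only in rows, so rows that do not move let the fingers close, or fill a call up. It gives the time, the measured TCP pose, the force and the opening at its end, in the units of the state.
- get_state(): the state, without advancing time (a new reading comes with each control period).
- imaging.snapshot(name): name is "scene" or "side" or "wrist"; returns a dict with "img" (480x640x3 uint8, red, green, blue), "camera_matrix" (3x3 intrinsics, pixels), "dist_coeffs" ([k1, k2, p1, p2, k3] as OpenCV has them; the pictures are not rectified), "R" (3x3) and "t" (3): a world point X has camera coordinates R X + t; the wrist camera has in their place "hand_eye" (4x4, takes a point from camera to tool coordinates, whose origin is the TCP and whose axes are the tool frame's). Camera axes: x right, y down, z forward; pixel columns grow to the right and rows downward; lengths in m; the calibration is good to about 2 mm. A picture is of the moment at which its call begins: read the wrist's pose just before it. There is no depth.
- job.finish_job(): hands the job in, once; it reports no verdict.
The state is a dict: "clock": time; "q": joint angles; "qd": joint speeds; "joint_torque": joint torques, N m; "tool_pos": TCP position; "eef_rot": TCP orientation; "contact_force": force on the tool from outside, world axes, zero at the start; "moment": the same for the moment, N m; "opening": opening from 0.0 (shut) to 1.0 (fully open).
Only numpy, scipy, OpenCV 4.12 (cv2) and the standard library are available. Lean on these libraries where they do the work, as an engineer would, in place of code of your own. Each camera call takes 0.05 s, during which the arm holds its last target.

## Working session

There is one attempt and no reset: what is moved stays moved. The work goes in short steps, Python scripts to look and compute and a tool call to move; the robot and the scene stay as the last step left them, time stands still between calls to the robot, and variables do not carry over. Pictures are saved under pics/ and viewed, and the job is handed in when it is done.

Besides the shell and the picture viewer there is one more tool, called after ">>>" by a JSON object that holds its "method" and its "body". send_rows: Moves the arm, as the interface text tells. Its arguments: {"type":"object","properties":{"motion":{"type":"array"},"force":{"type":"number"}},"required":["motion"]}

```bash
mkdir -p pics; ls
cat > h.py <<'E'
import numpy as np, cv2
from plant import get_state, imaging, job
from scipy.spatial.transform import Rotation as Rot
def snap(n,f=None):
    s=imaging.snapshot(n)
    if f: cv2.imwrite('pics/'+f,cv2.cvtColor(s['img'],cv2.COLOR_RGB2BGR))
    return s
E
python3 - <<'E'
from h import *
import pickle
print(get_state())
d={}
for n in ['scene','side','wrist']:
    d[n]=snap(n,n+'0.png')
    print(n,{k:np.round(v,3).tolist() for k,v in d[n].items() if k!='img'})
pickle.dump(d,open('d0.pkl','wb'))
E
```

```text
pics
{'clock': 0.0, 'q': array([ 1.30681233,  0.68998555, -0.19454085,  1.56635425,  0.15732533,
        0.90248859, -0.2150664 ]), 'qd': array([ 0.00106217,  0.00049695, -0.00067704,  0.0003837 ,  0.00133143,
       -0.00135163,  0.00037691]), 'joint_torque': array([ 1.55900016e-03, -5.27572739e+01, -1.26683470e+00, -1.53431797e+01,
       -5.27517032e-02,  6.53130468e-03,  1.35406985e-04]), 'tool_pos': array([ 0.18314285, -0.59687726,  0.22630704]), 'eef_rot': array([-0.10509186,  0.6999092 , -0.69864065,  0.10480489]), 'contact_force': array([-0.22339805,  0.11846736,  1.19641596]), 'moment': array([-0.01999344,  0.06788609,  0.04109862]), 'opening': 0.9997013543478762}
scene {'camera_matrix': [[555.241, 0.0, 321.814], [0.0, 555.241, 237.175], [0.0, 0.0, 1.0]], 'dist_coeffs': [-0.144, 0.0, 0.0, 0.0, 0.0], 'R': [[0.783, 0.622, 0.014], [0.468, -0.575, -0.67], [-0.409, 0.531, -0.742]], 't': [-0.406, -0.138, 1.607]}
side {'camera_matrix': [[474.253, 0.0, 322.892], [0.0, 474.253, 235.281], [0.0, 0.0, 1.0]], 'dist_coeffs': [-0.092, 0.0, 0.0, 0.0, 0.0], 'R': [[-0.815, -0.579, 0.015], [-0.408, 0.557, -0.724], [0.411, -0.596, -0.69]], 't': [0.432, 0.369, 0.932]}
wrist {'camera_matrix': [[421.55, 0.0, 319.342], [0.0, 421.55, 243.93], [0.0, 0.0, 1.0]], 'dist_coeffs': [0.028, 0.0, 0.0, 0.0, 0.0], 'hand_eye': [[-0.0, 0.959, 0.283, -0.072], [-0.001, -0.283, 0.959, -0.158], [1.0, -0.0, 0.001, -0.001], [0.0, 0.0, 0.0, 1.0]]}
```

View pics/scene0.png

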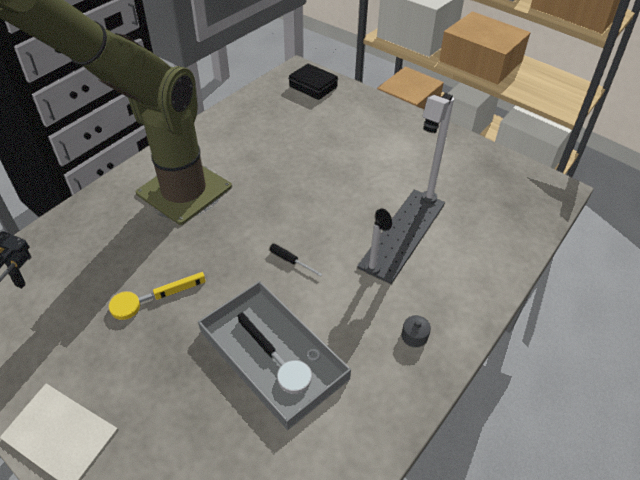

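View pics/side0.png

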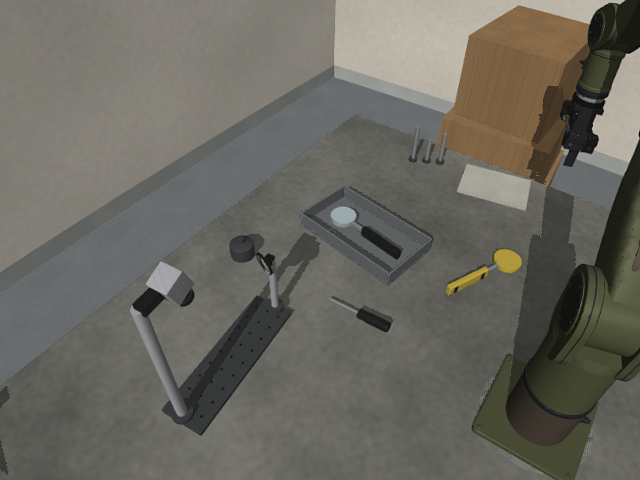

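View pics/wrist0.png

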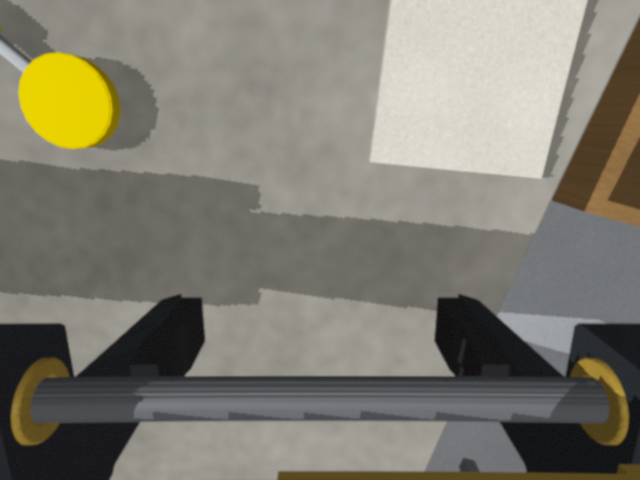

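Candidates for the mirror: the silver head with black handle in the bin, scene (294,376) and (256,334), and the yellow one on the table at (125,305). The one in the bin fits the description. I'll confirm it in an enlarged crop.

Run:
```python
import pickle,cv2,numpy as np
d=pickle.load(open('d0.pkl','rb'))
a=d['scene']['img'][270:430,190:360,::-1]; b=d['scene']['img'][80:290,350:450,::-1]
a=cv2.resize(a,None,fx=2.8,fy=2.8,interpolation=cv2.INTER_CUBIC);b=cv2.resize(b,None,fx=2.8,fy=2.8,interpolation=cv2.INTER_CUBIC)
c=np.zeros((600,800,3),np.uint8);c[:a.shape[0],:a.shape[1]]=a;c[:b.shape[0],490:490+b.shape[1]]=b
cv2.imwrite('pics/c1.png',c)
a=d['side']['img'][180:290,290:440,::-1]; b=d['side']['img'][230:440,130:300,::-1]
a=cv2.resize(a,None,fx=2.8,fy=2.8,interpolation=cv2.INTER_CUBIC);b=cv2.resize(b,None,fx=2.2,fy=2.2,interpolation=cv2.INTER_CUBIC)
c=np.zeros((600,800,3),np.uint8);c[:a.shape[0],:a.shape[1]]=a;c[:b.shape[0],424:424+b.shape[1]]=b[:,:376]
cv2.imwrite('pics/c2.png',c)
```

```text
(no output)
```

View pics/c1.png

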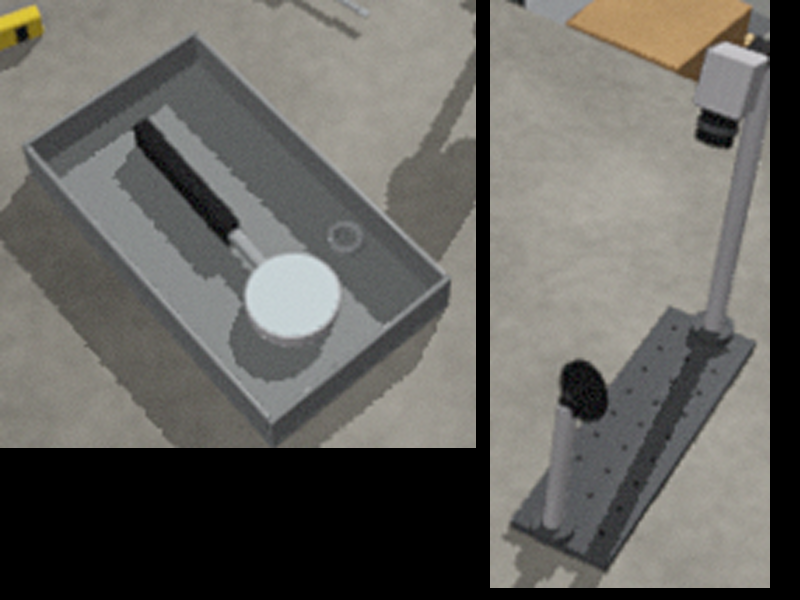

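View pics/c2.png

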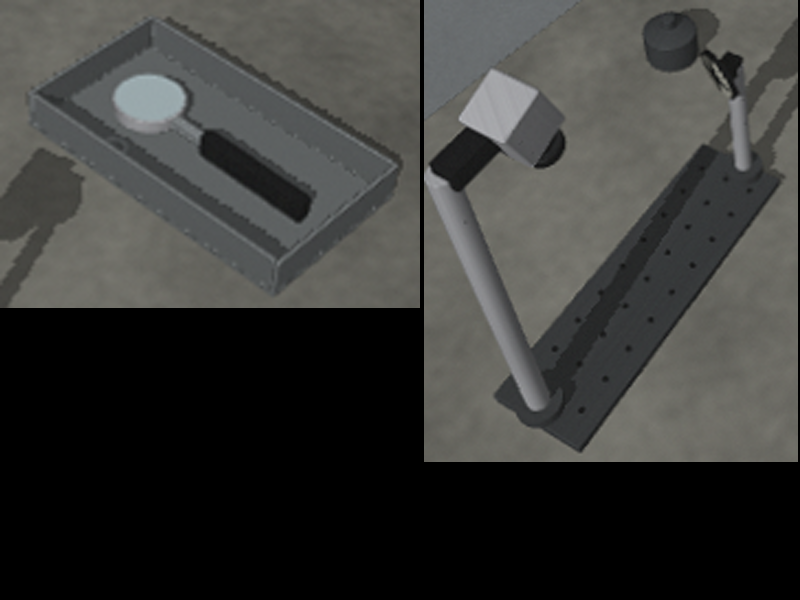

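The crop confirms it: silver head, scene px (294,376), with a thin neck and black handle (scene about (239,316) to (274,352)), lying in the bin next to the steel ring. Now I'll measure it.

```bash
cat >> h.py <<'E'
def ray(s,px):
    p=cv2.undistortPoints(np.array(px,float).reshape(-1,1,2),np.array(s['camera_matrix']),np.array(s['dist_coeffs'])).reshape(-1,2)
    R=np.array(s['R']);t=np.array(s['t'])
    D=np.c_[p,np.ones(len(p))]@R; C=-R.T@t
    return C,D/np.linalg.norm(D,axis=1)[:,None]
def onz(s,px,z):
    C,D=ray(s,px); return C+D*((z-C[2])/D[:,2])[:,None]
def tri(s1,p1,s2,p2):
    A=np.zeros((3,3));b=np.zeros(3);L=[]
    for s,p in((s1,p1),(s2,p2)):
        C,D=ray(s,[p]);P=np.eye(3)-np.outer(D[0],D[0]);A+=P;b+=P@C;L.append((C,P))
    X=np.linalg.solve(A,b); return X,[np.linalg.norm(P@(X-C)) for C,P in L]
def proj(s,X):
    return cv2.projectPoints(np.array(X,float).reshape(-1,1,3),cv2.Rodrigues(np.array(s['R']))[0],np.array(s['t'],float),np.array(s['camera_matrix']),np.array(s['dist_coeffs']))[0].reshape(-1,2)
E
python3 - <<'E'
from h import *
import pickle
np.set_printoptions(precision=4,suppress=True)
d=pickle.load(open('d0.pkl','rb'));S=d['scene'];D=d['side']
for nm,s,box in (('scene',S,(220,305,290,365)),('side',D,(345,215,415,265))):
    x0,y0,x1,y1=box; im=s['img'].astype(int)
    m=np.zeros(im.shape[:2],np.uint8); m[y0:y1,x0:x1]=(im[y0:y1,x0:x1].max(2)<45)
    n,l,st,c=cv2.connectedComponentsWithStats(m); k=1+np.argmax(st[1:,4]); print(nm,'handle',st[k],c[k])
    cs=cv2.findContours((l==k).astype(np.uint8),0,1)[0]; r=cv2.minAreaRect(cs[0]); print(r)
    for z in(.019,.026):print(z,onz(s,c[k],z), onz(s,cv2.boxPoints(r),z).round(4).tolist())
for nm,s,box in (('scene',S,(265,350,325,400)),('side',D,(322,200,362,232))):
    x0,y0,x1,y1=box; im=s['img'].astype(int)
    m=np.zeros(im.shape[:2],np.uint8); m[y0:y1,x0:x1]=(im[y0:y1,x0:x1].min(2)>150 if nm=='scene' else (im[y0:y1,x0:x1,2]>im[y0:y1,x0:x1,0]+12)&(im[y0:y1,x0:x1,2]>120))
    n,l,st,c=cv2.connectedComponentsWithStats(m); k=1+np.argmax(st[1:,4]);print(nm,'head',st[k],c[k],onz(s,c[k],.028))
    cs=max(cv2.findContours((l==k).astype(np.uint8),0,1)[0],key=len);P=onz(s,cs.reshape(-1,2),.028)[:,:2]
    print(cv2.minEnclosingCircle(P.astype(np.float32)))
pl={'s':[(357.9,267.1),(391.8,282.9),(444.6,202.1),(415,190)],'d':[(163.2,409.5),(200.9,434.5),(290.9,313.2),(257.7,295.9)]}
for s,k in((S,'s'),(D,'d')):
    for z in (.012,0): print(k,z,onz(s,pl[k],z).round(4).tolist())
E
```

```text
scene handle [238 313  37  44 404] [255.5198 334.0297]
((255.77581787109375, 334.3103332519531), (52.65083694458008, 8.55368423461914), 48.36646270751953)
0.019 [[ 0.5088 -0.2328  0.019 ]] [[0.4408, -0.2298, 0.019], [0.4413, -0.2086, 0.019], [0.5756, -0.2362, 0.019], [0.5742, -0.2561, 0.019]]
0.026 [[ 0.5122 -0.2357  0.026 ]] [[0.4447, -0.2327, 0.026], [0.4452, -0.2117, 0.026], [0.5786, -0.2391, 0.026], [0.5772, -0.2588, 0.026]]
side handle [361 227  40  32 441] [380.7347 242.2653]
((380.44903564453125, 242.0732421875), (46.36329650878906, 9.957937240600586), 34.82448959350586)
0.019 [[ 0.5065 -0.233   0.019 ]] [[0.5738, -0.2287, 0.019], [0.5787, -0.2661, 0.019], [0.4434, -0.2376, 0.019], [0.4411, -0.2027, 0.019]]
0.026 [[ 0.5034 -0.2265  0.026 ]] [[0.5702, -0.2222, 0.026], [0.5751, -0.2592, 0.026], [0.4408, -0.231, 0.026], [0.4386, -0.1963, 0.026]]
scene head [273 352  39  39 873] [293.2864 374.0332] [[ 0.645  -0.2597  0.028 ]]
((0.6304839849472046, -0.25623342394828796), 0.053725581616163254)
side head [331 207  25  16 314] [343.0414 214.3949] [[ 0.645  -0.2586  0.028 ]]
((0.6461696028709412, -0.2596572935581207), 0.03483226150274277)
s 0.012 [[0.5715, 0.0794, 0.012], [0.6669, 0.0916, 0.012], [0.6247, 0.4282, 0.012], [0.532, 0.4168, 0.012]]
s 0 [[0.5664, 0.0877, 0.0], [0.6628, 0.1001, 0.0], [0.6201, 0.4404, 0.0], [0.5264, 0.4288, 0.0]]
d 0.012 [[0.6164, 0.4282, 0.012], [0.5194, 0.4193, 0.012], [0.5589, 0.0886, 0.012], [0.6551, 0.0951, 0.012]]
d 0 [[0.6231, 0.4259, 0.0], [0.5247, 0.4168, 0.0], [0.5648, 0.0817, 0.0], [0.6623, 0.0883, 0.0]]
```

Run:
```python
import pickle,cv2,numpy as np
d=pickle.load(open('d0.pkl','rb'))
def cr(n,x0,y0,w,h,f,o):
    a=cv2.resize(d[n]['img'][y0:y0+h,x0:x0+w,::-1],None,fx=f,fy=f,interpolation=cv2.INTER_CUBIC)
    a=np.clip(a.astype(float)*1.6,0,255).astype(np.uint8)
    cv2.imwrite('pics/'+o,a)
cr('scene',350,185,100,100,6,'e1.png'); cr('side',155,290,150,150,4,'e2.png')
cr('side',130,240,160,75,5,'e3.png'); cr('scene',360,80,100,150,4,'e4.png')
```

```text
(no output)
```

View pics/e1.png

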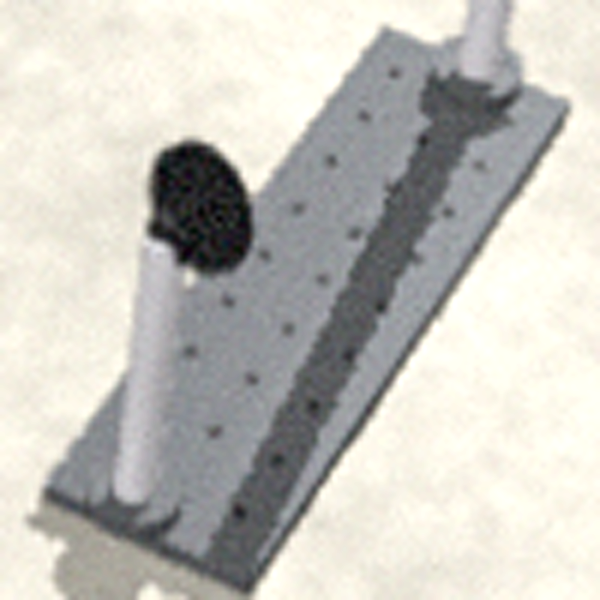

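View pics/e2.png

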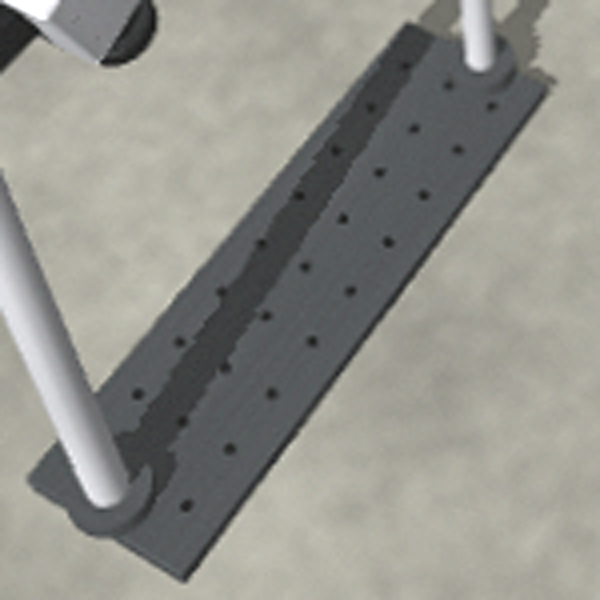

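View pics/e3.png

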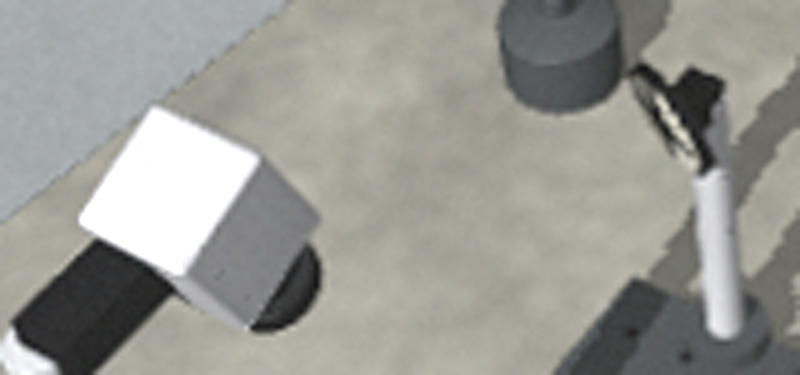

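View pics/e4.png

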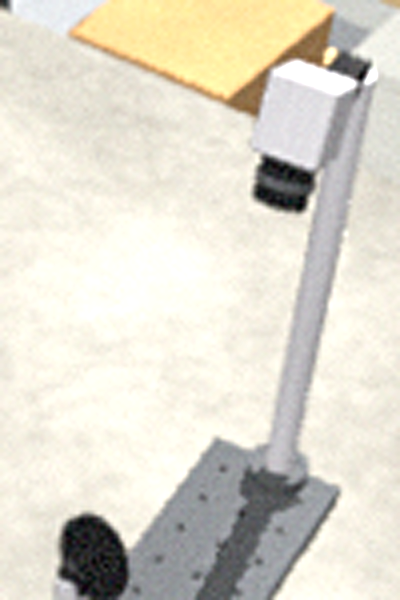

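Run:
```python
from h import *
import pickle
np.set_printoptions(precision=4,suppress=True)
d=pickle.load(open('d0.pkl','rb'));S=d['scene'];D=d['side']
rows=[[(407,66),(371,107),(336,151),(300,196),(261,245),(223,293),(180,342),(138,394)],[(449,86),(414,129),(379,173),(343,219),(306,267),(266,316),(225,368),(182,421)],[(492,106),(458,150),(424,195),(388,242),(350,291),(313,341),(272,394),(230,449),(186,506)]]
def fit(P,G):
    # similarity fit (2D)
    A=[];b=[]
    for (x,y),(u,v) in zip(P,G):
        A+= [[u,-v,1,0],[v,u,0,1]];b+=[x,y]
    r,*_=np.linalg.lstsq(np.array(A),np.array(b),rcond=None)
    e=np.array(A)@r-b
    return r,np.sqrt((e**2).mean())
c=lambda p,f,x,y:[((u+.5)/f-.5+x,(v+.5)/f-.5+y) for u,v in p]
P=[];G=[]
for i,r in enumerate(rows):
    W=onz(D,c(r,4,155,290),.012); print(np.linalg.norm(np.diff(W,axis=0),axis=1))
    for j,w in enumerate(W): P.append(w[:2]);G.append((1-i,(j-4)))
P=np.array(P);G=np.array(G,float)
# anisotropic: affine
A=np.c_[G,np.ones(len(G))];M,res,*_=np.linalg.lstsq(A,P,rcond=None);print('side affine xvec,yvec,c',M, np.abs(A@M-P).max(), np.linalg.norm(M[:2],axis=1))
# scene holes
rs={ (0):[(395,73),(366,116),(332,160),(299,209),(265,256),(229,301),(191,352)], }
W=onz(S,c(rs[0],6,350,185),.012);print('scene -x row',W)
W=onz(S,c([(355,234),(322,280),(289,329),(252,379),(213,432)],6,350,185),.012);print('scene mid',W)
W=onz(S,c([(481,166),(449,212),(417,258),(382,306),(349,356),(314,406),(278,460),(240,512)],6,350,185),.012);print('scene +x',W)
# plate corners
print('corners side A-top',onz(D,c([(412,22),(550,82),(28,478)],4,155,290),.012), 'scene', onz(S,c([(385,28),(45,492),(570,100),(252,582)],6,350,185),.012))
```

```text
[0.0351 0.0352 0.0347 0.0363 0.0342 0.0348 0.0346]
[0.0356 0.0348 0.0349 0.0349 0.0349 0.0353 0.035 ]
[0.0356 0.0348 0.0351 0.0353 0.0342 0.0354 0.0352 0.0352]
side affine xvec,yvec,c [[ 0.0296  0.0035]
 [-0.0041  0.0348]
 [ 0.5918  0.2564]] 0.0010993953950837465 [0.0298 0.035 ]
scene -x row [[0.5479 0.3933 0.012 ]
 [0.5528 0.3594 0.012 ]
 [0.5562 0.3244 0.012 ]
 [0.5615 0.2879 0.012 ]
 [0.5657 0.2532 0.012 ]
 [0.5684 0.2199 0.012 ]
 [0.5723 0.184  0.012 ]]
scene mid [[0.5901 0.2909 0.012 ]
 [0.5938 0.2572 0.012 ]
 [0.5985 0.2229 0.012 ]
 [0.602  0.1879 0.012 ]
 [0.6057 0.152  0.012 ]]
scene +x [[0.6125 0.3656 0.012 ]
 [0.6164 0.3303 0.012 ]
 [0.6201 0.2961 0.012 ]
 [0.6234 0.2609 0.012 ]
 [0.628  0.2262 0.012 ]
 [0.6317 0.192  0.012 ]
 [0.6363 0.1566 0.012 ]
 [0.6395 0.1225 0.012 ]]
corners side A-top [[0.6568 0.0934 0.012 ]
 [0.5621 0.0799 0.012 ]
 [0.6196 0.4296 0.012 ]] scene [[0.5274 0.4172 0.012 ]
 [0.5689 0.0794 0.012 ]
 [0.6229 0.4312 0.012 ]
 [0.6642 0.0947 0.012 ]]
```

```bash
cat > geo.py <<'E'
from h import *
yw=.115; XD=np.array([np.cos(yw),np.sin(yw),0]);YD=np.array([-np.sin(yw),np.cos(yw),0]);ZD=np.array([0,0,1.])
PC=np.array([.5928,.2565,0]); SO=PC-.085*XD
def stand(x,y,z): return SO+x*XD+y*YD+z*ZD
SP=stand(.08,.02,.15); LENS=stand(.08,.075,.30); TGT=stand(.08,.02-.158,.178); AIM=(LENS+TGT)/2
E
python3 - <<'E'
from geo import *
import pickle
np.set_printoptions(precision=4,suppress=True)
d=pickle.load(open('d0.pkl','rb'));S=d['scene'];D=d['side']
print(SP,LENS,TGT,AIM)
for n,s in (('scene',S),('side',D)): print(n,'lens,tgt',proj(s,[LENS,TGT]).tolist())
for n,s in (('scene',S),('side',D)): print(n,'corners',proj(s,[stand(x,y,.012) for x,y in((.035,-.17),(.135,-.17),(.135,.17),(.035,.17))]).round(1).tolist())
c=lambda p,f,x,y:[((u+.5)/f-.5+x,(v+.5)/f-.5+y) for u,v in p]
print('bin rim scene',onz(S,c([(195,36),(27,150),(272,428),(448,278)],2.8,190,270),.045))
print('bin rim side',onz(D,c([(153,17),(33,95),(275,262),(400,165)],2.8,290,180),.045))
st=get_state();R=Rot.from_quat(st['eef_rot']).as_matrix();print(R)
g=np.array([.5075,-.233,.023]);a=-.187
x=np.array([np.cos(a),np.sin(a),0])
for sg in(1,-1):
    z=np.array([0,0,-1.]); # tool y=down ; tool x = sg*x
    Rg=np.c_[sg*x,z,np.cross(sg*x,z)]
    print(sg,'rotvec tool',Rot.from_matrix(R.T@Rg).as_rotvec()); 
    print('shift in goal frame',Rg.T@(np.array([.5075,-.233,.15])-st['tool_pos']))
E
```

```text
[0.5855 0.2758 0.15  ] [0.5792 0.3304 0.3   ] [0.6037 0.1188 0.178 ] [0.5914 0.2246 0.239 ]
scene lens,tgt [[428.7053170898362, 130.08382240907974], [383.39621102502883, 218.7051779415528]]
side lens,tgt [[183.82909403654082, 296.1575101264357], [262.4165117137908, 263.978284077285]]
scene corners [[355.7, 264.8], [390.6, 281.5], [444.6, 201.3], [413.1, 188.2]]
side corners [[291.4, 310.6], [256.0, 294.1], [159.9, 408.7], [199.2, 433.4]]
bin rim scene [[ 0.43   -0.1314  0.045 ]
 [ 0.4031 -0.3039  0.045 ]
 [ 0.7117 -0.3579  0.045 ]
 [ 0.7372 -0.1815  0.045 ]]
bin rim side [[ 0.703  -0.3514  0.045 ]
 [ 0.729  -0.1768  0.045 ]
 [ 0.4264 -0.1256  0.045 ]
 [ 0.3914 -0.3015  0.045 ]]
[[-0.956  -0.0005  0.2935]
 [-0.2935  0.0013 -0.956 ]
 [ 0.0001 -1.     -0.0014]]
1 rotvec tool [ 0.0005 -2.6567 -0.0018]
shift in goal frame [0.2509 0.0765 0.418 ]
-1 rotvec tool [0.0013 0.4849 0.0004]
shift in goal frame [-0.2509  0.0765 -0.418 ]
```

>>> {"method": "send_rows", "body": {"motion": [[[0, 1, 0, 0, 0, 0, -1], [0, 1, 0, 0, 0, 0, -1], [0, 1, 0, 0, 0, 0, -1], [0, 1, 0, 0, 0, 0, -1], [0, 1, 0, 0, 0, 0, -1]]], "force": 40}}

```text
clock: 0.57
tool_pos: [0.1833, -0.5972, 0.2268]
eef_rot: [0.037, 0.706, -0.706, -0.038]
contact_force: [-0.0, -0.3, 0.2]
opening: 0.996
```

>>> {"method": "send_rows", "body": {"motion": [[[0, 0.53, 0, -0.55, 0, -0.9, -1], [0, 0.53, 0, -0.55, 0, -0.9, -1], [0, 0, 0, -0.55, 0, -0.9, -1], [0, 0, 0, -0.55, 0, -0.9, -1], [0, 0, 0, -0.55, 0, -0.9, -1]]]}}

```text
clock: 0.98
tool_pos: [0.2526, -0.5166, 0.2269]
eef_rot: [0.066, 0.704, -0.704, -0.066]
contact_force: [0.7, 0.1, 0.3]
opening: 0.996
```

>>> {"method": "send_rows", "body": {"motion": [[[0, 0, 0, -0.55, 0, -0.9, -1], [0, 0, 0, -0.55, 0, -0.9, -1], [0, 0, 0, -0.55, 0, -0.9, -1], [0, 0, 0, -0.55, 0, -0.9, -1], [0, 0, 0, -0.55, 0, -0.9, -1]]]}}

```text
clock: 1.4
tool_pos: [0.3234, -0.4384, 0.2269]
eef_rot: [0.066, 0.704, -0.704, -0.066]
contact_force: [0.7, -0.0, 0.1]
opening: 1.002
```

>>> {"method": "send_rows", "body": {"motion": [[[0, 0, 0, -0.55, 0, -0.9, -1], [0, 0, 0, -0.55, 0, -0.9, -1], [0, 0, 0, -0.55, 0, -0.9, -1], [0, 0, 0, -0.55, 0, -0.9, -1], [0, 0, 0, -0.55, 0, -0.9, -1]]]}}

```text
clock: 1.82
tool_pos: [0.3942, -0.3602, 0.227]
eef_rot: [0.066, 0.704, -0.704, -0.066]
contact_force: [0.4, -0.2, -0.5]
opening: 1.001
```

>>> {"method": "send_rows", "body": {"motion": [[[0, 0, 0, -0.55, 0, -0.9, -1], [0, 0, 0, -0.55, 0, -0.9, -1], [0, 0, 0, -0.55, 0, -0.9, -1], [0, 0, 0, -0.55, 0, -0.9, -1], [0, 0, 0, 0, 0, 0, -1]]]}}

```text
clock: 2.23
tool_pos: [0.454, -0.294, 0.2269]
eef_rot: [0.064, 0.705, -0.703, -0.063]
contact_force: [-0.3, 0.0, 0.0]
opening: 1.0
```

```bash
cat >> h.py <<'E'
def wsnap(f=None):
    st=get_state(); s=snap('wrist',f); H=np.array(s['hand_eye'])
    T=np.eye(4);T[:3,:3]=Rot.from_quat(st['eef_rot']).as_matrix();T[:3,3]=st['tool_pos']
    W=np.linalg.inv(T@H); s['R']=W[:3,:3];s['t']=W[:3,3]; return s,st
def rel(st,Rg,pg):
    R=Rot.from_quat(st['eef_rot']).as_matrix()
    print('turn units',(Rot.from_matrix(R.T@Rg).as_rotvec()/.08).round(3),'shift units cur',(R.T@(pg-st['tool_pos'])/.02).round(3),'goal-frame',(Rg.T@(pg-st['tool_pos'])/.02).round(3))
def grasprot(a):
    x=-np.array([np.cos(a),np.sin(a),0]);y=np.array([0,0,-1.]);return np.c_[x,y,np.cross(x,y)]
E
python3 - <<'E'
from h import *
import pickle
s,st=wsnap('w1.png');pickle.dump(s,open('w1.pkl','wb'))
print(st['q'].round(3), st['tool_pos'])
print(proj(s,[[.5075,-.233,.033],[.645,-.259,.028]]))
rel(st,grasprot(-.187),np.array([.5075,-.233,.15]))
E
```

```text
[ 0.501  0.575 -0.015  1.827  0.007  0.738 -1.267] [ 0.45398273 -0.29395868  0.22693141]
[[235.00565783 158.32582764]
 [226.08001883 -38.30830362]]
turn units [ 0.041  0.093 -0.023] shift units cur [-2.081  3.862 -3.464] goal-frame [-2.063  3.847 -3.492]
```

View pics/w1.png

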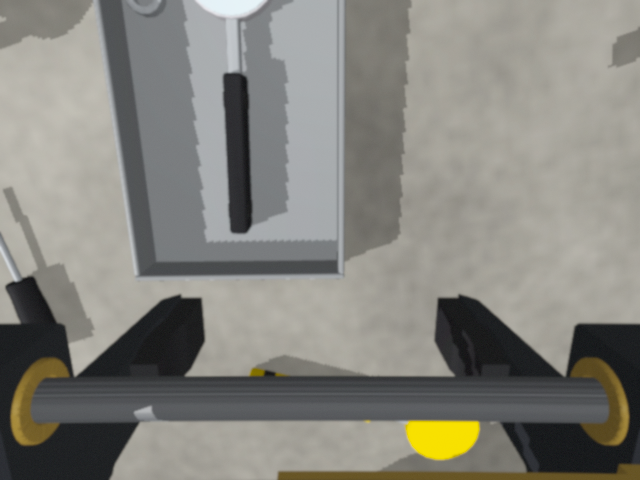

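The wrist view shows the handle at px (237,152), with the neck and silver head above it. The ring is at (145,0) and the fingers clear the bin. I'll refine the position from this view.

Run:
```python
from h import *
import pickle
s=pickle.load(open('w1.pkl','rb'));im=s['img'].astype(int)
m=np.zeros((480,640),np.uint8);m[60:240,205:270]=im[60:240,205:270].max(2)<60
n,l,st,c=cv2.connectedComponentsWithStats(m);k=1+np.argmax(st[1:,4]);print(st[k],c[k])
ys,xs=np.nonzero(l==k)
r=cv2.minAreaRect(np.c_[xs,ys].astype(np.float32));B=onz(s,cv2.boxPoints(r),.033);print(r,B)
# centreline of top face
for y in (85,215):
    x=xs[ys==y];print(y,x.min(),x.max(),onz(s,[(x.min()-.5,y),(x.max()+.5,y)],.033))
print(onz(s,[(235,73),(241,228)],.033))
```

```text
[ 225   74   27  158 3320] [238.02228916 151.01475904]
((237.9067840576172, 152.41326904296875), (157.5823974609375, 22.453893661499023), 87.93617248535156) [[ 0.57122405 -0.23965569  0.033     ]
 [ 0.56875994 -0.25686546  0.033     ]
 [ 0.44528686 -0.23296818  0.033     ]
 [ 0.44800974 -0.2138151   0.033     ]]
85 225 246 [[ 0.56348574 -0.23821933  0.033     ]
 [ 0.56049237 -0.25508338  0.033     ]]
215 230 250 [[ 0.46218414 -0.21725593  0.033     ]
 [ 0.45902118 -0.23482934  0.033     ]]
[[ 0.57047201 -0.2483223   0.033     ]
 [ 0.44933653 -0.224251    0.033     ]]
```

>>> {"method": "send_rows", "body": {"motion": [[[0, 0.13, 0, -0.26, 0.7, -0.42, -1], [0.04, 0, 0, -0.26, 0.7, -0.42, -1], [0, 0, 0, -0.26, 0.7, -0.42, -1], [0, 0, 0, -0.26, 0.7, -0.42, -1], [0, 0, 0, -0.26, 0.7, -0.42, -1]]]}}

```text
clock: 2.7
tool_pos: [0.4831, -0.2637, 0.1564]
eef_rot: [-0.07, -0.702, 0.705, 0.071]
contact_force: [0.1, 0.2, -0.2]
opening: 0.995
```

>>> {"method": "send_rows", "body": {"motion": [[[0, 0, 0, -0.26, 0.7, -0.42, -1], [0, 0, 0, -0.26, 0.7, -0.42, -1], [0, 0, 0, -0.26, 0.7, -0.42, -1], [0, 0, 0, -0.26, 0.7, -0.42, -1], [0, 0, 0, 0, 0, 0, -1]]]}}

```text
clock: 3.12
tool_pos: [0.5102, -0.2325, 0.0986]
eef_rot: [-0.068, -0.703, 0.704, 0.07]
contact_force: [0.2, 0.2, -0.3]
opening: 0.997
```

Run:
```python
from h import *
import pickle
s,st=wsnap('w2.png');pickle.dump(s,open('w2.pkl','wb'))
print(st['tool_pos'])
rel(st,grasprot(-.193),np.array([.509,-.235,.023]))
```

```text
[ 0.51020294 -0.23245089  0.09858931]
turn units [-0.022 -0.033  0.046] shift units cur [0.02 3.78 0.13] goal-frame [0.035 3.779 0.137]
```

View pics/w2.png

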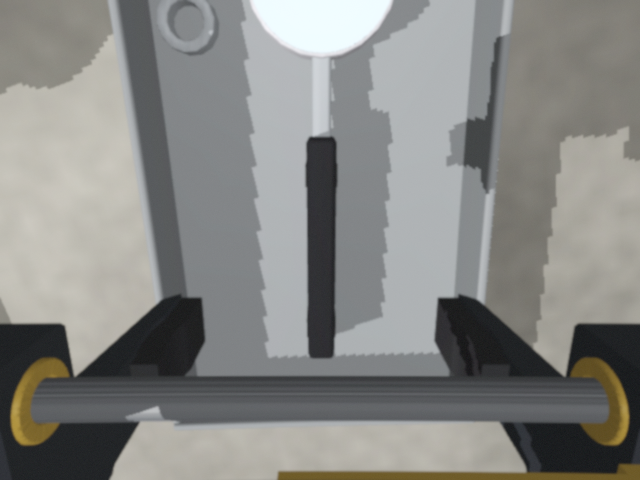

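The handle runs straight down the picture at column 321, midway between the fingers, so yaw and centring are right. I'll check the position along the handle.

Run:
```python
from h import *
import pickle
s=pickle.load(open('w2.pkl','rb'))
P=onz(s,[(321,138),(321,352)],.033);print(P,P.mean(0),np.linalg.norm(P[0]-P[1]))
```

```text
[[ 0.57140377 -0.24565079  0.033     ]
 [ 0.44982004 -0.2217199   0.033     ]] [ 0.51061191 -0.23368535  0.033     ] 0.12391647047456276
```

>>> {"method": "send_rows", "body": {"motion": [[[0, 0, 0, 0, 0.75, 0.02, -1], [0, 0, 0, 0, 0.75, 0.02, -1], [0, 0, 0, 0, 0.75, 0, -1], [0, 0, 0, 0, 0.75, 0, -1], [0, 0, 0, 0, 0.5, 0, -1]]]}}

```text
clock: 3.58
tool_pos: [0.5096, -0.2367, 0.0308]
eef_rot: [-0.07, -0.702, 0.705, 0.071]
contact_force: [-0.3, -0.1, -0.2]
opening: 1.003
```

>>> {"method": "send_rows", "body": {"motion": [[[0, 0, 0, 0, 0.25, 0, -1], [0, 0, 0, 0, 0, 0, -1], [0, 0, 0, 0, 0, 0, 0], [0, 0, 0, 0, 0, 0, 0.5], [0, 0, 0, 0, 0, 0, 0.7]]]}}

```text
clock: 4.0
tool_pos: [0.5112, -0.2352, 0.0268]
eef_rot: [-0.07, -0.702, 0.705, 0.069]
contact_force: [0.1, -0.2, 0.0]
opening: 0.798
```

>>> {"method": "send_rows", "body": {"motion": [[[0, 0, 0, 0, 0, 0, 1], [0, 0, 0, 0, 0, 0, 1], [0, 0, 0, 0, 0, 0, 1], [0, 0, 0, 0, 0, 0, 1], [0, 0, 0, 0, 0, 0, 1]]], "force": 45}}

```text
clock: 4.42
tool_pos: [0.5107, -0.2349, 0.026]
eef_rot: [-0.07, -0.703, 0.705, 0.07]
contact_force: [-0.3, -0.1, 0.4]
opening: 0.417
```

>>> {"method": "send_rows", "body": {"motion": [[[0, 0, 0, 0, 0, 0, 1], [0, 0, 0, 0, 0, 0, 1], [0, 0, 0, 0, 0, 0, 1], [0, 0, 0, 0, 0, 0, 1], [0, 0, 0, 0, 0, 0, 1]]]}}

```text
clock: 4.83
tool_pos: [0.5107, -0.2349, 0.0259]
eef_rot: [-0.07, -0.703, 0.705, 0.07]
contact_force: [-0.4, 0.5, -0.0]
opening: 0.037
```

Run:
```python
from h import *
s,st=wsnap('w3.png');print(st['tool_pos'],st['opening']);snap('scene','s3.png');snap('side','d3.png')
a=cv2.imread('pics/s3.png')[270:430,190:360];b=cv2.imread('pics/d3.png')[170:290,290:440]
c=np.zeros((400,800,3),np.uint8);a=cv2.resize(a,None,fx=2.35,fy=2.35);b=cv2.resize(b,None,fx=2.6,fy=2.6)
c[:a.shape[0],:a.shape[1]]=a;c[:b.shape[0],405:405+b.shape[1]]=b;cv2.imwrite('pics/c3.png',c)
```

```text
[ 0.5106613  -0.23491067  0.02590815] 0.03709325334686412
```

View pics/w3.png

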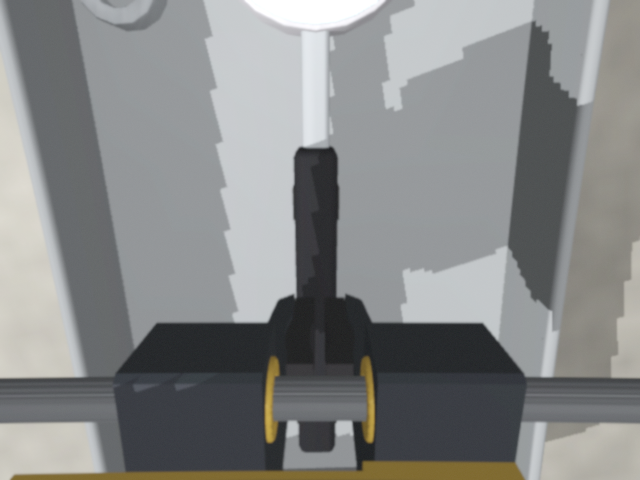

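View pics/c3.png

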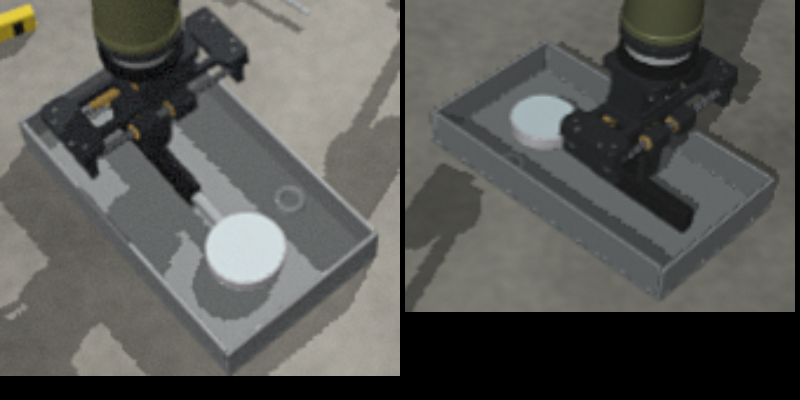

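>>> {"method": "send_rows", "body": {"motion": [[[0, 0, 0, 0, 0, 0, 1], [0, 0, 0, 0, 0, 0, 1], [0, 0, 0, 0, 0, 0, 1], [0, 0, 0, 0, 0, 0, 1], [0, 0, 0, 0, 0, 0, 1]]]}}

```text
clock: 5.4
tool_pos: [0.5107, -0.2349, 0.026]
eef_rot: [-0.07, -0.703, 0.705, 0.07]
contact_force: [0.3, 0.9, -0.0]
opening: 0.003
```

Run:
```python
from h import *
s,st=wsnap('w4.png');print(st['tool_pos'],st['opening'],st['contact_force'])
a=cv2.imread('pics/w4.png')[270:480,220:420];cv2.imwrite('pics/w4c.png',np.clip(cv2.resize(a,None,fx=2.8,fy=2.8,interpolation=cv2.INTER_CUBIC).astype(float)*2.5,0,255))
```

```text
[ 0.51066602 -0.2349162   0.02595807] 0.002815776290496622 [ 0.31329425  0.93399997 -0.04575092][ WARN:0@0.709] global loadsave.cpp:1063 imwrite_ Unsupported depth image for selected encoder is fallbacked to CV_8U.
```

View pics/w4c.png

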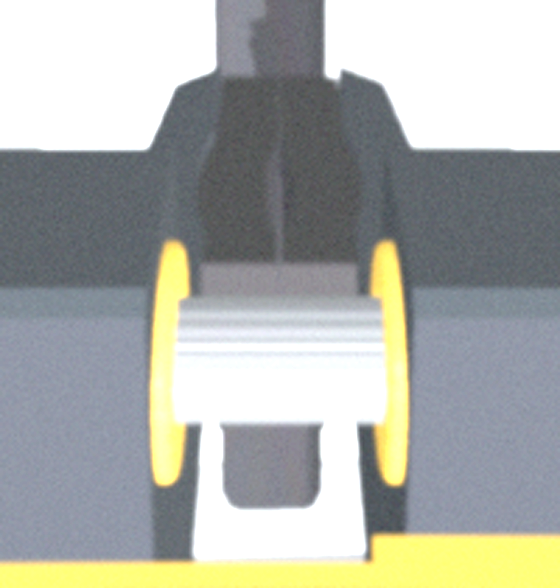

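The reading of 0.003 means the jaws shut fully without holding anything; they closed above the handle. So the fingertips seem to end higher than I assumed. I'll open again and measure the tip height independently.

>>> {"method": "send_rows", "body": {"motion": [[[0, 0, 0, 0, 0, 0, -1], [0, 0, 0, 0, 0, 0, -1], [0, 0, 0, 0, 0, 0, -1], [0, 0, 0, 0, 0, 0, -1], [0, 0, 0, 0, 0, 0, -1]]]}}

```text
clock: 5.87
tool_pos: [0.5107, -0.2349, 0.0259]
eef_rot: [-0.07, -0.703, 0.705, 0.07]
contact_force: [-0.3, 0.0, -0.5]
opening: 0.356
```

>>> {"method": "send_rows", "body": {"motion": [[[0, 0, 0, 0, 0, 0, -1], [0, 0, 0, 0, 0, 0, -1], [0, 0, 0, 0, 0, 0, -1], [0, 0, 0, 0, 0, 0, -1], [0, 0, 0, 0, 0, 0, -1]]]}}

```text
clock: 6.28
tool_pos: [0.5107, -0.2349, 0.026]
eef_rot: [-0.07, -0.703, 0.705, 0.07]
contact_force: [-0.0, 0.5, -0.1]
opening: 0.735
```

Run:
```python
from h import *
import pickle
s,st=wsnap('w5.png');S=snap('scene','s5.png');D=snap('side','d5.png');pickle.dump((s,S,D,st),open('p5.pkl','wb'));print(st['tool_pos'],st['opening'])
R=Rot.from_quat(st['eef_rot']).as_matrix()
out=[]
for n,q,b in(('s',S,(195,250,140,110)),('d',D,(320,160,140,110))):
    im=q['img'][...,::-1].copy()
    x,y,w,h=b;im=np.clip(cv2.resize(im[y:y+h,x:x+w],None,fx=5.5,fy=5.4,interpolation=cv2.INTER_CUBIC).astype(float)*1.8,0,255).astype(np.uint8)
    for d,c in((-.009,(0,255,0)),(.014,(0,0,255))):
        for zz in(-.044,.044):
            p=proj(q,[st['tool_pos']+R@np.array([0,d,zz])])[0];cv2.circle(im,(int((p[0]-x+.5)*5.5),int((p[1]-y+.5)*5.4)),4,c,1)
    cv2.imwrite('pics/%s5c.png'%n,im)
```

```text
[ 0.51069136 -0.23490369  0.02595821] 0.7348991952220402
```

View pics/s5c.png

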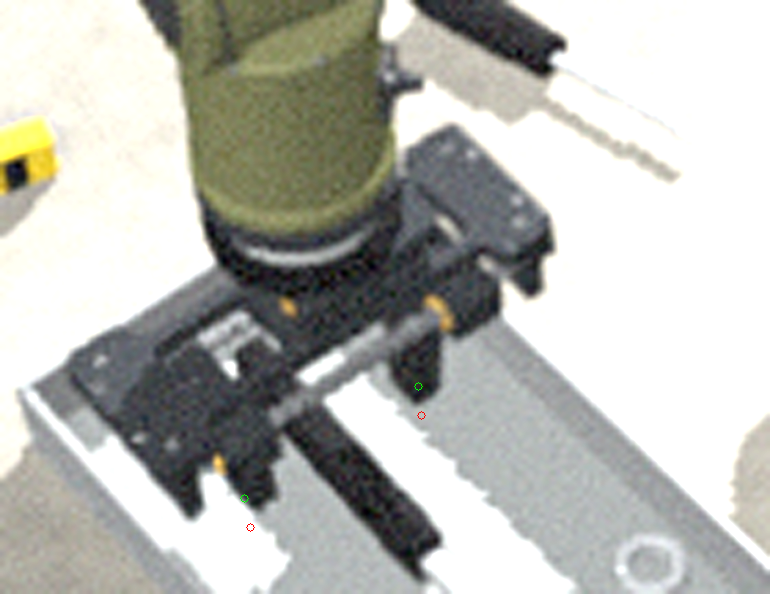

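View pics/d5c.png

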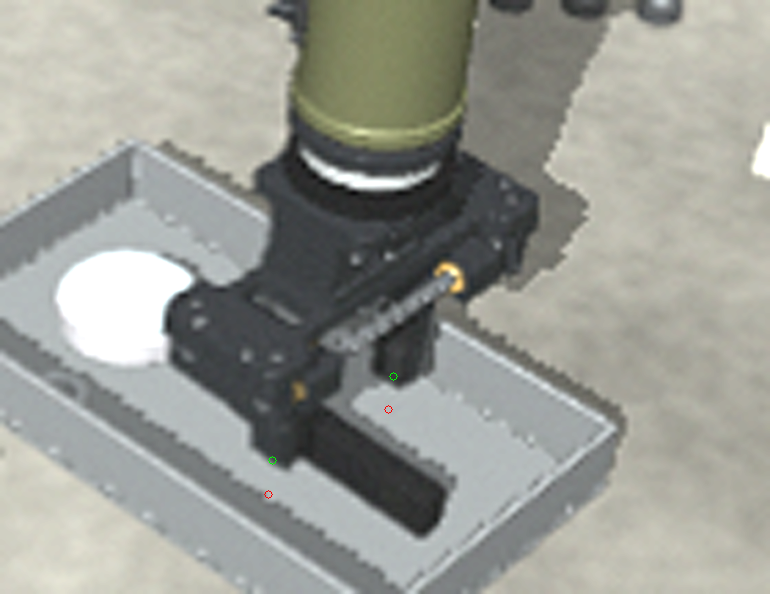

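View pics/w5.png

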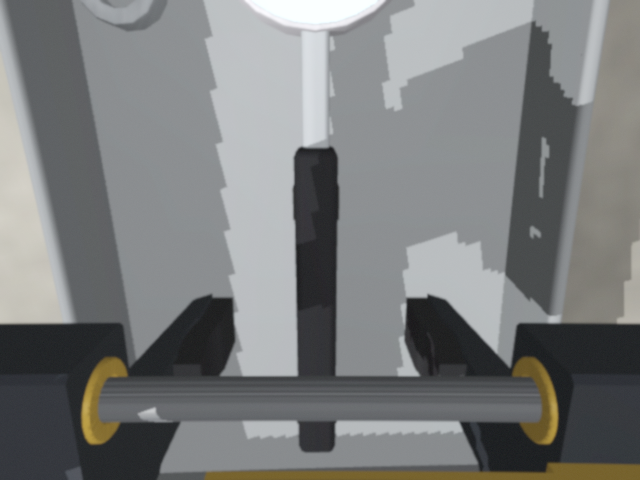

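Both fixed views agree: the tips sit about 3–9 mm behind the nominal TCP, at z ≈ 0.033, and not 14 mm ahead of it. The handle and bin are unmoved. I'll descend about 20 mm further in small steps, watching the force.

>>> {"method": "send_rows", "body": {"motion": [[[0, 0, 0, 0.05, 0.2, 0, -1], [0, 0, 0, 0, 0.2, 0, -1], [0, 0, 0, 0, 0.2, 0, -1], [0, 0, 0, 0, 0.2, 0, -1], [0, 0, 0, 0, 0, 0, -1]]]}}

```text
clock: 6.85
tool_pos: [0.5091, -0.2345, 0.0089]
eef_rot: [-0.069, -0.703, 0.705, 0.07]
contact_force: [-0.1, -0.3, 0.3]
opening: 1.0
```

>>> {"method": "send_rows", "body": {"motion": [[[0, 0, 0, 0, 0.15, 0, -1], [0, 0, 0, 0, 0.1, 0, -1], [0, 0, 0, 0, 0, 0, -1], [0, 0, 0, 0, 0, 0, -1], [0, 0, 0, 0, 0, 0, -1]]]}}

```text
clock: 7.27
tool_pos: [0.5097, -0.2348, 0.005]
eef_rot: [-0.07, -0.702, 0.705, 0.07]
contact_force: [0.2, -0.4, -0.8]
opening: 1.001
```

Run:
```python
from h import *
s,st=wsnap('w6.png');D=snap('side','d6.png');S=snap('scene','s6.png');print(st['tool_pos'],st['opening'],st['contact_force'])
a=cv2.resize(D['img'][160:270,320:460,::-1],None,fx=5,fy=5,interpolation=cv2.INTER_CUBIC)
cv2.imwrite('pics/d6c.png',np.clip(a.astype(float)*1.8,0,255).astype(np.uint8))
```

```text
[ 0.50974308 -0.23483994  0.00502759] 1.0007790398227236 [ 0.22323598 -0.36251293 -0.8345771 ]
```

View pics/d6c.png

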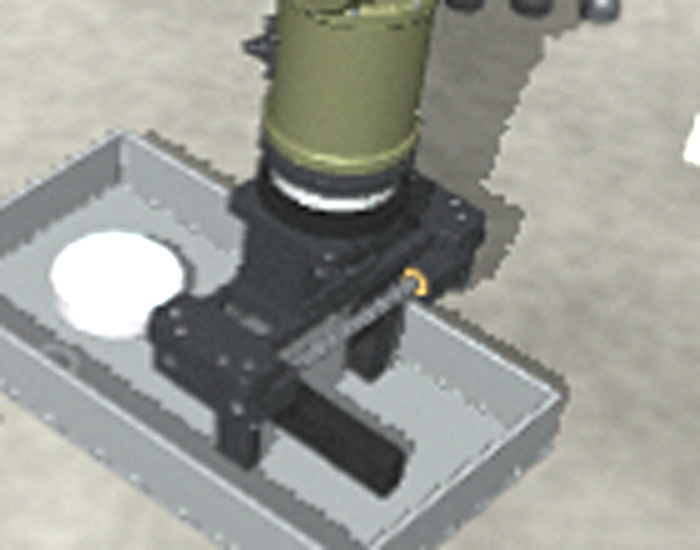

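>>> {"method": "send_rows", "body": {"motion": [[[0, 0, 0, 0, 0.05, 0, 1], [0, 0, 0, 0, 0, 0, 1], [0, 0, 0, 0, 0, 0, 1], [0, 0, 0, 0, 0, 0, 1], [0, 0, 0, 0, 0, 0, 1]]]}}

```text
clock: 7.83
tool_pos: [0.5097, -0.2348, 0.0039]
eef_rot: [-0.07, -0.703, 0.705, 0.07]
contact_force: [0.5, -0.6, -0.2]
opening: 0.647
```

>>> {"method": "send_rows", "body": {"motion": [[[0, 0, 0, 0, 0, 0, 1], [0, 0, 0, 0, 0, 0, 1], [0, 0, 0, 0, 0, 0, 1], [0, 0, 0, 0, 0, 0, 1], [0, 0, 0, 0, 0, 0, 1]]]}}

```text
clock: 8.25
tool_pos: [0.5097, -0.2348, 0.0039]
eef_rot: [-0.07, -0.703, 0.705, 0.07]
contact_force: [0.3, -0.3, -0.4]
opening: 0.266
```

>>> {"method": "send_rows", "body": {"motion": [[[0, 0, 0, 0, 0, 0, 1], [0, 0, 0, 0, 0, 0, 1], [0, 0, 0, 0, 0, 0, 1], [0, 0, 0, 0, 0, 0, 1], [0, 0, 0, 0, 0, 0, 1]]]}}

```text
clock: 8.67
tool_pos: [0.5097, -0.2347, 0.004]
eef_rot: [-0.07, -0.703, 0.705, 0.07]
contact_force: [-0.9, -0.1, -0.8]
opening: 0.177
```

The opening is 0.177, or 15.6 mm, so the jaws are on the 16 mm handle. Lifting.

>>> {"method": "send_rows", "body": {"motion": [[[0, 0, 0, 0, 0, 0, 1], [0, 0, 0, 0, -0.2, 0, 1], [0, 0, 0, 0, -0.4, 0, 1], [0, 0, 0, 0, -0.6, 0, 1], [0, 0, 0, 0, -0.6, 0, 1]]]}}

```text
clock: 9.08
tool_pos: [0.5095, -0.2347, 0.041]
eef_rot: [-0.07, -0.702, 0.705, 0.07]
contact_force: [-0.4, 0.5, -1.1]
opening: 0.176
```

>>> {"method": "send_rows", "body": {"motion": [[[0, 0, 0, 0, -0.7, 0, 1], [0, 0, 0, 0, -0.7, 0, 1], [0, 0, 0, 0, -0.7, 0, 1], [0, 0, 0, 0, -0.7, 0, 1], [0, 0, 0, 0, -0.7, 0, 1]]]}}

```text
clock: 9.5
tool_pos: [0.5098, -0.2346, 0.112]
eef_rot: [-0.07, -0.702, 0.705, 0.069]
contact_force: [0.3, 0.1, -1.8]
opening: 0.179
```

>>> {"method": "send_rows", "body": {"motion": [[[0, 0, 0, 0, -0.7, 0, 1], [0, 0, 0, 0, -0.7, 0, 1], [0, 0, 0, 0, -0.6, 0, 1], [0, 0, 0, 0, -0.4, 0, 1], [0, 0, 0, 0, 0, 0, 1]]]}}

```text
clock: 9.92
tool_pos: [0.5108, -0.2349, 0.1605]
eef_rot: [-0.071, -0.702, 0.705, 0.068]
contact_force: [-0.2, 1.3, -1.0]
opening: 0.173
```

Run:
```python
from h import *
import pickle
s,st=wsnap('w7.png');D=snap('side','d7.png');S=snap('scene','s7.png');print(st['tool_pos'],st['opening'],st['contact_force'],st['q'])
pickle.dump((s,S,D,st),open('p7.pkl','wb'))
a=np.hstack([cv2.resize(S['img'][200:440,180:420,::-1],(400,400)),cv2.resize(D['img'][110:310,280:480,::-1],(400,400))]);cv2.imwrite('pics/c7.png',a)
```

```text
[ 0.5108417  -0.23487959  0.16050177] 0.17340831858087574 [-0.17014787  1.34962589 -1.03795716] [ 0.33947868  0.69387798  0.01247788  1.83513847 -0.00800832  0.6077975
 -1.41279934]
```

View pics/w7.png

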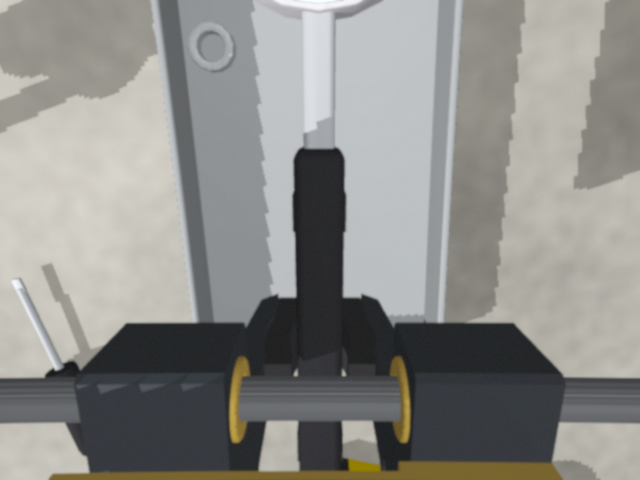

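View pics/c7.png

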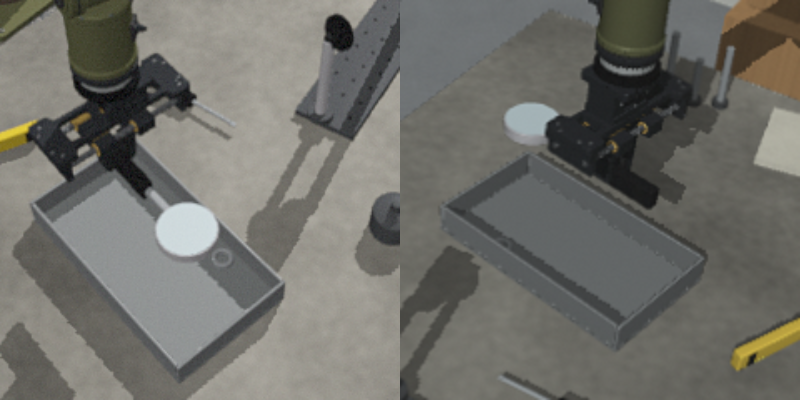

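The mirror is lifted level-ish with the ring left in the bin at wrist px (212,46). Next I'll triangulate the glass centre to get the mirror's pose in the hand.

```bash
cat >> h.py <<'E'
def glass(s,box,thr,f=None):
    x0,y0,x1,y1=box; im=s['img'][y0:y1,x0:x1].astype(int)
    m=((im.min(2)>thr)&(im[...,2]>=im[...,0]+4)).astype(np.uint8)
    m=cv2.morphologyEx(m,cv2.MORPH_OPEN,np.ones((3,3),np.uint8))
    n,l,st,c=cv2.connectedComponentsWithStats(m);k=1+np.argmax(st[1:,4])
    cs=max(cv2.findContours((l==k).astype(np.uint8),0,1)[0],key=len);e=cv2.fitEllipse(cv2.convexHull(cs))
    if f:
        o=cv2.resize(np.ascontiguousarray(s['img'][y0:y1,x0:x1,::-1]),None,fx=5,fy=5,interpolation=cv2.INTER_CUBIC)
        cv2.ellipse(o,(((e[0][0]+.5)*5,(e[0][1]+.5)*5),(e[1][0]*5,e[1][1]*5),e[2]),(0,0,255),1);cv2.imwrite('pics/'+f,o[:590,:790])
    return (e[0][0]+x0,e[0][1]+y0),e[1],e[2]
def tool(st,X):
    return Rot.from_quat(st['eef_rot']).as_matrix().T@(np.array(X)-st['tool_pos'])
E
python3 - <<'E'
from h import *
import pickle
np.set_printoptions(precision=4,suppress=True)
s,S,D,st=pickle.load(open('p7.pkl','rb'))
R=Rot.from_quat(st['eef_rot']).as_matrix();X0=st['tool_pos']+R@np.array([-.14,-.024,0])
print('nominal centre',X0,proj(S,[X0]),proj(D,[X0]))
for q,n in((S,'s'),(D,'d')):
    p=proj(q,[X0])[0].astype(int);b=(p[0]-45,p[1]-40,p[0]+45,p[1]+40);print(n,q['img'][p[1],p[0]])
a=glass(S,(260,310,325,365),165,'g7s.png');b=glass(D,(325,150,362,185),120,'g7d.png');print(a,b)
X,e=tri(S,a[0],D,b[0]);print('tri',X,e,'tool',tool(st,X))
E
```

```text
nominal centre [ 0.648  -0.2622  0.1851] [[291.458 336.883]] [[345.4817 167.5432]]
s [207 219 220]
d [164 178 182]
((291.5725574493408, 337.0714168548584), (31.7936954498291, 37.64591598510742), 87.19834899902344) ((345.1900863647461, 169.14287185668945), (16.675189971923828, 26.18573570251465), 90.2578125)
tri [ 0.6472 -0.2606  0.1814] [np.float64(0.00034897971778412773), np.float64(0.00034897971778419083)] tool [-0.1388 -0.0203 -0.0015]
```

Run:
```python
import cv2,numpy as np
a=cv2.imread('pics/g7s.png');b=cv2.imread('pics/g7d.png');b=cv2.resize(b,None,fx=1.6,fy=1.6);h=max(a.shape[0],b.shape[0]);c=np.zeros((h,a.shape[1]+b.shape[1],3),np.uint8);c[:a.shape[0],:a.shape[1]]=a;c[:b.shape[0],a.shape[1]:]=b;cv2.imwrite('pics/g7.png',c)
```

```text
(no output)
```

View pics/g7.png

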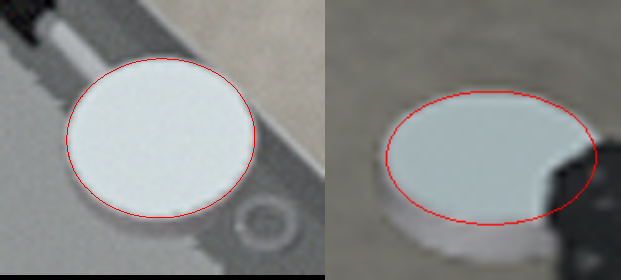

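```bash
cat >> geo.py <<'E'
def goalR():
    n=(AIM-SP)/np.linalg.norm(AIM-SP); x=-XD; y=-n; return np.c_[x,y,np.cross(x,y)]
M=np.array([-.139,-.022,-.001])
def goalp(P=None,M=M): return (SP if P is None else P)-goalR()@M
E
python3 - <<'E'
from geo import *
np.set_printoptions(precision=4,suppress=True)
st=get_state();Rg=goalR();g=goalp();print(Rg,g)
R=Rot.from_quat(st['eef_rot']).as_matrix()
v=g-.09*XD+.10*ZD
print('via',v,'current',st['tool_pos'])
print('shift world to via',v-st['tool_pos'], 'in current tool units',R.T@(v-st['tool_pos'])/.02)
r=Rot.from_matrix(R.T@Rg).as_rotvec();print('turn units',r/.08)
# yaw first (about tool y) then tilt about tool x
Ry=grasprot(yw);print('yaw units',Rot.from_matrix(R.T@Ry).as_rotvec()/.08,'tilt',Rot.from_matrix(Ry.T@Rg).as_rotvec()/.08)
E
```

```text
[[-0.9934 -0.0575  0.0993]
 [-0.1147  0.4975 -0.8598]
 [-0.     -0.8655 -0.5008]] [0.4463 0.2699 0.1305]
via [0.3569 0.2596 0.2305] current [ 0.5094 -0.2341  0.1578]
shift world to via [-0.1525  0.4937  0.0727] in current tool units [ 12.3179  -3.696  -22.6992]
turn units [-6.5408 -3.8185 -1.0108]
yaw units [-0.0375 -3.9046  0.0137] tilt [-6.5572 -0.     -0.    ]
```

>>> {"method": "send_rows", "body": {"motion": [[[0, -0.4, 0, 0, -0.5, 0, 1], [0, -0.9, 0, 0, -1, 0, 1], [0, -0.9, 0, 0, -1, 0, 1], [0, -0.9, 0, 0.2, -1, 0, 1], [0, -0.8, 0, 0.4, -0.5, -0.2, 1]]]}}

```text
clock: 10.48
tool_pos: [0.4992, -0.2314, 0.2401]
eef_rot: [0.041, -0.704, 0.708, -0.043]
contact_force: [0.7, -0.3, -1.8]
opening: 0.18
```

>>> {"method": "send_rows", "body": {"motion": [[[0, 0, 0, 0.6, 0, -0.4, 1], [0, 0, 0, 0.7, 0, -0.6, 1], [0, 0, 0, 0.7, 0, -0.7, 1], [0, 0, 0, 0.7, 0, -0.7, 1], [0, 0, 0, 0.7, 0, -0.7, 1]]]}}

```text
clock: 10.9
tool_pos: [0.4219, -0.1761, 0.2379]
eef_rot: [0.041, -0.705, 0.707, -0.04]
contact_force: [0.5, 0.3, -1.7]
opening: 0.183
```

>>> {"method": "send_rows", "body": {"motion": [[[0, 0, 0, 0.6, 0, -0.8, 1], [0, 0, 0, 0.2, 0, -0.8, 1], [0, 0, 0, 0, 0, -0.8, 1], [0, 0, 0, 0, 0, -0.8, 1], [0, 0, 0, 0, 0, -0.8, 1]]]}}

```text
clock: 11.32
tool_pos: [0.3975, -0.0983, 0.2378]
eef_rot: [0.041, -0.705, 0.707, -0.041]
contact_force: [0.9, 0.7, -2.3]
opening: 0.173
```

Run:
```python
from geo import *
st=get_state();print(st['tool_pos'],st['opening'],st['q'].round(2));Ry=grasprot(yw)
rel(st,Ry,goalp()-.09*XD+.10*ZD)
R=Rot.from_quat(st['eef_rot']).as_matrix();c=st['tool_pos']+R@M
print('mirror centre in stand frame',(c-SO)@XD,(c-SO)@YD,c[2])
```

```text
[ 0.39751771 -0.09829044  0.23776713] 0.17337829625351603 [ 0.18  0.4  -0.08  2.17  0.07  0.58 -1.4 ]
turn units [-0.04   0.011  0.017] shift units cur [ -0.051   0.307 -18.011] goal-frame [ -0.035   0.365 -18.01 ]
mirror centre in stand frame -0.010674146911335723 -0.3288477719325664 0.25957165453118947
```

>>> {"method": "send_rows", "body": {"motion": [[[-0.3, 0, 0, 0, 0, 0, 1], [-0.7, 0, 0, 0, 0, 0, 1], [-0.8, 0, 0, 0, 0, 0, 1], [-0.8, 0, 0, 0, 0, 0, 1], [-0.8, 0, 0, 0, 0, 0, 1]]]}}

```text
clock: 11.73
tool_pos: [0.3981, -0.0989, 0.2381]
eef_rot: [-0.046, 0.795, -0.604, 0.035]
contact_force: [0.7, -1.3, -1.7]
opening: 0.175
```

>>> {"method": "send_rows", "body": {"motion": [[[-0.8, 0, 0, 0, 0, 0, 1], [-0.8, 0, 0, 0, 0, 0, 1], [-0.8, 0, 0, 0, 0, 0, 1], [-0.7, 0, 0, 0, 0, 0, 1], [0, 0, 0, 0, 0, 0, 1]]]}}

```text
clock: 12.15
tool_pos: [0.398, -0.1018, 0.2364]
eef_rot: [-0.048, 0.863, -0.502, 0.027]
contact_force: [-0.3, -0.7, -1.6]
opening: 0.177
```

Run:
```python
from geo import *
import pickle
np.set_printoptions(precision=4,suppress=True)
st=get_state();print(st['tool_pos'],st['opening'],st['q'].round(2))
rel(st,goalR(),goalp()-.09*XD+.10*ZD)
S=snap('scene','s8.png');D=snap('side','d8.png');pickle.dump((S,D,st),open('p8.pkl','wb'))
R=Rot.from_quat(st['eef_rot']).as_matrix();c=st['tool_pos']+R@M;print(c,proj(S,[c]),proj(D,[c]))
```

```text
[ 0.398  -0.1018  0.2364] 0.17669017528719164 [ 0.73  0.6  -0.39  1.98 -0.31  0.88 -0.86]
turn units [-0.084 -0.062 -0.009] shift units cur [  0.05    9.258 -15.654] goal-frame [ -0.034   9.364 -15.591]
[ 0.5372 -0.0964  0.2557] [[301.8339 236.019 ]] [[347.6085 194.4224]]
```

View pics/s8.png

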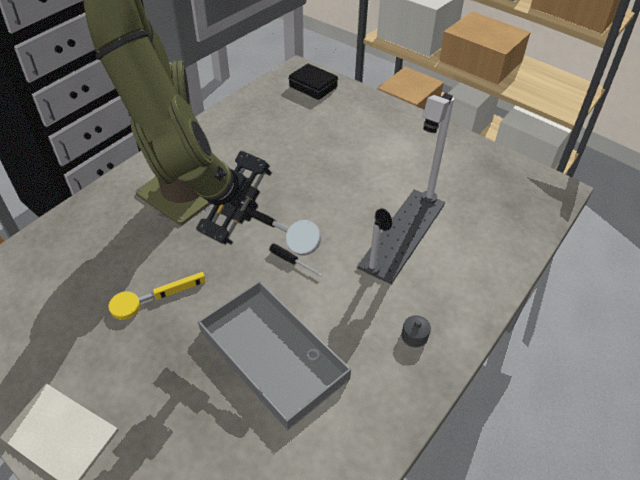

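View pics/d8.png

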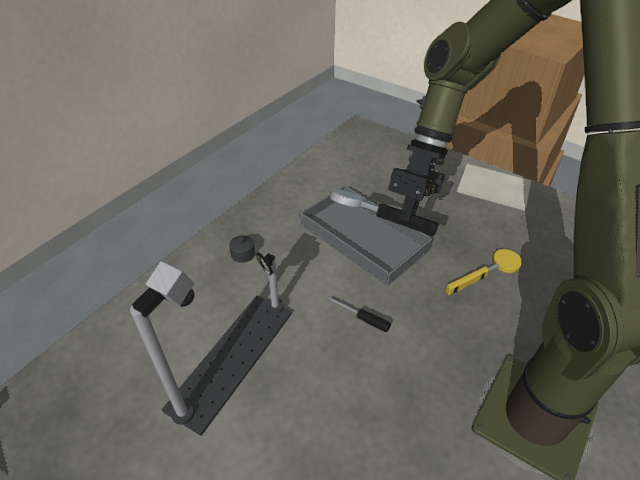

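>>> {"method": "send_rows", "body": {"motion": [[[-0.08, -0.06, 0, 0, 0.2, -0.4, 1], [0, 0, 0, 0, 0.46, -0.78, 1], [0, 0, 0, 0, 0.46, -0.78, 1], [0, 0, 0, 0, 0.46, -0.78, 1], [0, 0, 0, 0, 0.46, -0.78, 1]]]}}

```text
clock: 12.67
tool_pos: [0.3876, -0.0157, 0.238]
eef_rot: [-0.052, 0.864, -0.5, 0.032]
contact_force: [-0.3, -0.2, -1.4]
opening: 0.178
```

>>> {"method": "send_rows", "body": {"motion": [[[0, 0, 0, 0, 0.46, -0.78, 1], [0, 0, 0, 0, 0.46, -0.78, 1], [0, 0, 0, 0, 0.46, -0.78, 1], [0, 0, 0, 0, 0.46, -0.78, 1], [0, 0, 0, 0, 0.46, -0.78, 1]]]}}

```text
clock: 13.08
tool_pos: [0.3765, 0.0741, 0.2371]
eef_rot: [-0.052, 0.864, -0.5, 0.032]
contact_force: [0.4, 0.2, -1.4]
opening: 0.177
```

>>> {"method": "send_rows", "body": {"motion": [[[0, 0, 0, 0, 0.46, -0.78, 1], [0, 0, 0, 0, 0.46, -0.78, 1], [0, 0, 0, 0, 0.46, -0.78, 1], [0, 0, 0, 0, 0.46, -0.78, 1], [0, 0, 0, 0, 0.46, -0.78, 1]]]}}

```text
clock: 13.5
tool_pos: [0.3654, 0.1638, 0.2362]
eef_rot: [-0.052, 0.864, -0.5, 0.032]
contact_force: [0.0, -0.1, -1.3]
opening: 0.176
```

>>> {"method": "send_rows", "body": {"motion": [[[0, 0, 0, 0, 0.46, -0.78, 1], [0, 0, 0, 0, 0.46, -0.78, 1], [0, 0, 0, 0, 0.46, -0.78, 1], [0, 0, 0, 0, 0.3, -0.5, 1], [0, 0, 0, 0, 0, 0, 1]]]}}

```text
clock: 13.92
tool_pos: [0.3566, 0.2306, 0.2359]
eef_rot: [-0.054, 0.864, -0.499, 0.033]
contact_force: [0.6, -0.1, -1.8]
opening: 0.174
```

Run:
```python
from geo import *
np.set_printoptions(precision=4,suppress=True)
st=get_state();print(st['tool_pos'],st['opening'],st['q'].round(2))
rel(st,goalR(),goalp()-.09*XD)
R=Rot.from_quat(st['eef_rot']).as_matrix();c=st['tool_pos']+R@M
print('mirror centre in stand frame',(c-SO)@XD,(c-SO)@YD,c[2])
```

```text
[0.3566 0.2306 0.2359] 0.17366056644954012 [ 0.13  0.52 -0.62  2.28 -0.67  0.34 -1.22]
turn units [-0.004  0.146  0.045] shift units cur [-0.182  5.286  1.395] goal-frame [-0.179  5.286  1.395]
mirror centre in stand frame -0.01351837395302141 -0.007145187624508557 0.2558541823446531
```

>>> {"method": "send_rows", "body": {"motion": [[[0, 0.15, 0.04, -0.18, 0.4, 0.1, 1], [0, 0, 0, 0, 0.8, 0.2, 1], [0, 0, 0, 0, 0.8, 0.2, 1], [0, 0, 0, 0, 0.8, 0.2, 1], [0, 0, 0, 0, 0.8, 0.2, 1]]]}}

```text
clock: 14.33
tool_pos: [0.36, 0.2477, 0.1632]
eef_rot: [-0.047, 0.864, -0.5, 0.027]
contact_force: [-0.3, -0.5, -1.2]
opening: 0.177
```

>>> {"method": "send_rows", "body": {"motion": [[[0, 0, 0, 0, 0.8, 0.2, 1], [0, 0, 0, 0, 0.6, 0.2, 1], [0, 0, 0, 0, 0.2, 0.1, 1], [0, 0, 0, 0, 0, 0, 1], [0, 0, 0, 0, 0, 0, 1]]]}}

```text
clock: 14.75
tool_pos: [0.366, 0.2523, 0.1432]
eef_rot: [-0.051, 0.864, -0.5, 0.022]
contact_force: [0.7, 0.4, -2.3]
opening: 0.178
```

Run:
```python
from geo import *
np.set_printoptions(precision=4,suppress=True)
st=get_state();print(st['tool_pos'],st['opening'],st['q'].round(2))
rel(st,goalR(),goalp())
S=snap('scene','s9.png');D=snap('side','d9.png')
a=np.hstack([cv2.resize(S['img'][80:290,230:460,::-1],(400,365)),cv2.resize(D['img'][200:450,130:400,::-1],(400,370))[:365]]);cv2.imwrite('pics/c9.png',a)
```

```text
[0.366  0.2523 0.1432] 0.17750432176404857 [ 0.09  0.77 -0.7   2.32 -1.    0.04 -0.88]
turn units [-0.037 -0.132  0.108] shift units cur [-4.093  0.723 -0.086] goal-frame [-4.087  0.759 -0.04 ]
```

View pics/c9.png

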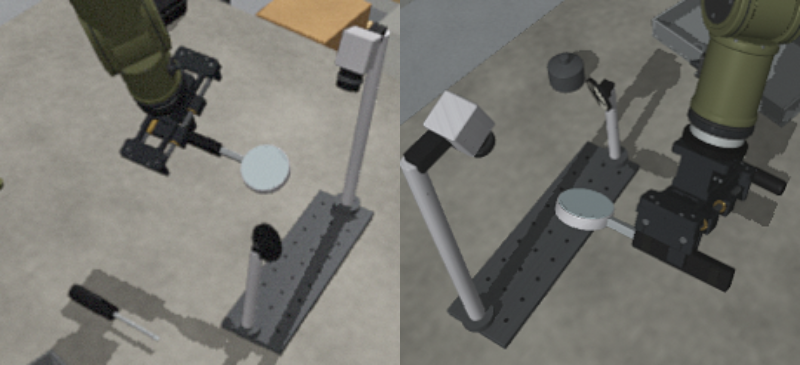

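Joints 5 and 6 have reached their range ends here because the arm is retracted. Moving out towards the sight point should free them, so I'll advance gradually.

>>> {"method": "send_rows", "body": {"motion": [[[0, 0, 0, -0.4, 0, 0, 1], [0, 0, 0, -0.5, 0, 0, 1], [0, 0, 0, -0.5, 0, 0, 1], [0, 0, 0, -0.2, 0, 0, 1], [0, 0, 0, 0, 0, 0, 1]]]}}

```text
clock: 15.27
tool_pos: [0.3991, 0.2562, 0.1429]
eef_rot: [-0.051, 0.864, -0.5, 0.024]
contact_force: [-0.1, 0.0, -1.7]
opening: 0.178
```

Run:
```python
from geo import *
np.set_printoptions(precision=4,suppress=True)
st=get_state();print(st['tool_pos'],st['opening'],st['q'].round(3),st['contact_force'])
rel(st,goalR(),goalp())
```

```text
[0.3991 0.2562 0.1429] 0.17820836884918104 [ 0.024  0.751 -0.549  2.236 -0.96   0.173 -0.89 ] [-0.1402  0.0226 -1.6878]
turn units [-0.037 -0.102  0.084] shift units cur [-2.427  0.729 -0.064] goal-frame [-2.423  0.746 -0.042]
```

>>> {"method": "send_rows", "body": {"motion": [[[0, 0, 0, -0.4, 0, 0, 1], [0, 0, 0, -0.6, 0, 0, 1], [0, 0, 0, -0.6, 0, 0, 1], [0, 0, 0, -0.4, 0, 0, 1], [0, 0, 0, -0.2, 0, 0, 1]]]}}

```text
clock: 15.68
tool_pos: [0.4422, 0.2612, 0.1421]
eef_rot: [-0.051, 0.864, -0.5, 0.023]
contact_force: [0.0, 0.4, -2.4]
opening: 0.176
```

>>> {"method": "send_rows", "body": {"motion": [[[0, -0.1, 0.08, -0.1, 0, 0, 1], [0, 0, 0, 0, 0.2, 0, 1], [0, 0, 0, 0, 0.2, 0, 1], [0, 0, 0, 0, 0, 0, 1], [0, 0, 0, 0, 0, 0, 1]]]}}

```text
clock: 16.1
tool_pos: [0.4422, 0.2653, 0.1347]
eef_rot: [-0.052, 0.864, -0.5, 0.027]
contact_force: [-0.4, -0.3, -1.0]
opening: 0.178
```

Run:
```python
from geo import *
np.set_printoptions(precision=4,suppress=True)
st=get_state();print(st['tool_pos'],st['opening'],st['q'].round(3),st['contact_force'])
rel(st,goalR(),goalp())
```

```text
[0.4422 0.2653 0.1347] 0.1784078351847104 [-0.044  0.771 -0.425  2.121 -0.896  0.28  -0.931] [-0.3784 -0.3192 -0.9559]
turn units [-0.026 -0.005  0.055] shift units cur [-0.231  0.285 -0.074] goal-frame [-0.23   0.286 -0.074]
```

>>> {"method": "send_rows", "body": {"motion": [[[-0.02, 0, 0.05, -0.12, 0.14, -0.04, 1], [0, 0, 0, -0.11, 0.14, -0.03, 1], [0, 0, 0, 0, 0, 0, 1], [0, 0, 0, 0, 0, 0, 1], [0, 0, 0, 0, 0, 0, 1]]]}}

```text
clock: 16.52
tool_pos: [0.4472, 0.2698, 0.1308]
eef_rot: [-0.049, 0.865, -0.499, 0.029]
contact_force: [0.4, 0.1, -1.7]
opening: 0.182
```

Run:
```python
from geo import *
import pickle
np.set_printoptions(precision=4,suppress=True)
st=get_state();print(st['tool_pos'],st['opening'],st['q'].round(3),st['contact_force'])
rel(st,goalR(),goalp())
s,st=wsnap('w10.png');S=snap('scene','s10.png');D=snap('side','d10.png');pickle.dump((s,S,D,st),open('p10.pkl','wb'))
print('SP px',proj(S,[SP]),proj(D,[SP]))
for n,q,b in(('s',S,(345,110,100,110)),('d',D,(170,240,160,110))):
    x,y,w,h=b;cv2.imwrite('pics/%s10c.png'%n,cv2.resize(q['img'][y:y+h,x:x+w,::-1],None,fx=5,fy=5,interpolation=cv2.INTER_CUBIC))
```

```text
[0.4472 0.2698 0.1308] 0.1819623997267498 [-0.047  0.782 -0.431  2.111 -0.9    0.268 -0.931] [ 0.3632  0.0531 -1.7368]
turn units [-0.012  0.001 -0.015] shift units cur [ 0.045  0.022 -0.003] goal-frame [ 0.045  0.022 -0.003]
SP px [[411.0149 188.6948]] [[217.5812 326.1959]]
```

View pics/s10c.png

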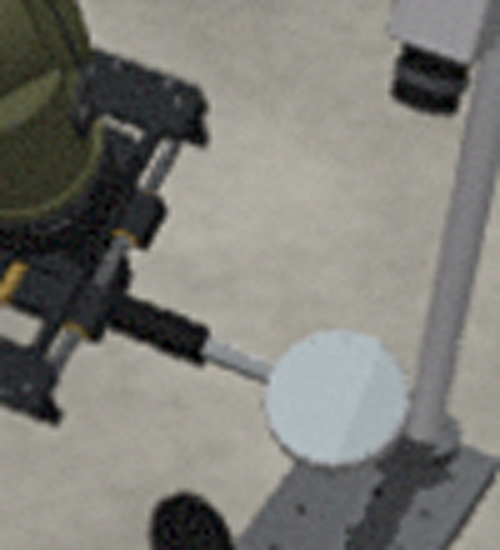

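View pics/d10c.png

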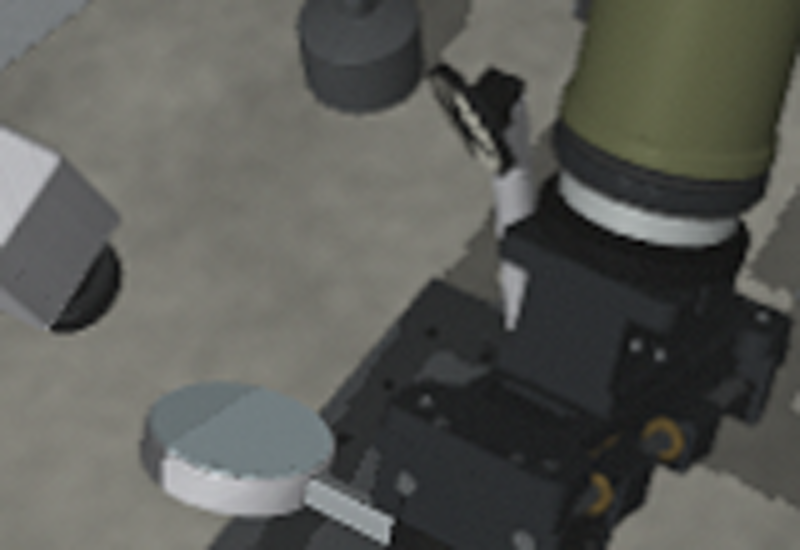

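View pics/w10.png

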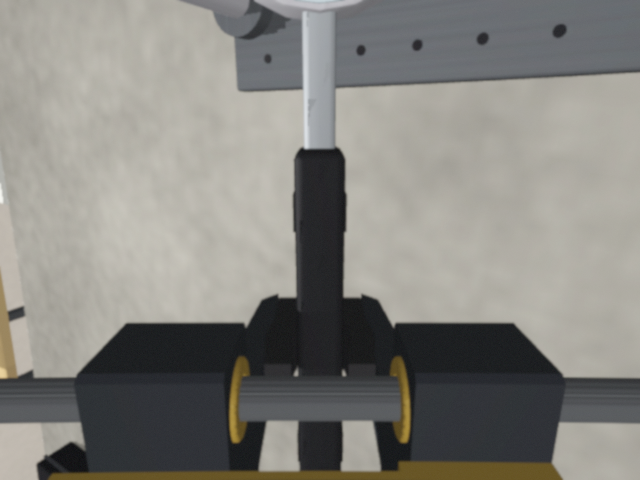

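The mirror sits at the sight point: scene px about (412,189.5) against a predicted (411,188.7), and side about (218,325.7) against (217.6,326.2). To check for pitch in the grip, I'll compare the handle's end row in the wrist view before and after the lift.

Run:
```python
from geo import *
import pickle
np.set_printoptions(precision=4,suppress=True)
for f in('w6','w7','w10'):
    im=cv2.imread('pics/%s.png'%f).astype(int)
    col=im[:,312:330].max(2).mean(1); d=np.nonzero(col[100:200]<70)[0]
    r=None
    row=im[170,280:360].max(1)<60; x=np.nonzero(row)[0]+280
    row2=im[280,280:360].max(1)<60; x2=np.nonzero(row2)[0]+280
    nk=im[60,270:360].min(1)
    print(f,'first dark row',d[0]+100,'w170',x.min(),x.max(),'w280',x2.min(),x2.max(), 'neck end profile',col[135:160:2].round())
s,S,D,st=pickle.load(open('p10.pkl','rb'))
w=wsnap
# head lower rim row at centre column (neck joins) in each
for f in('w6','w7','w10'):
    im=cv2.imread('pics/%s.png'%f);print(f, im[0:45:3,318].tolist())
# ray of handle front top edge in tool frame, plane x=-.065
H=np.array(s['hand_eye'])
for row in(144,146,148,150):
    p=cv2.undistortPoints(np.array([[[320.,row]]]),s['camera_matrix'],s['dist_coeffs'])[0,0];dd=H[:3,:3]@np.r_[p,1];o=H[:3,3]
    k=(-.065-o[0])/dd[0];print(row,'y_t at x=-.065',(o+k*dd)[1])
```

```text
w6 first dark row 150 w170 291 339 w280 293 337 neck end profile [166. 166. 166. 166. 166. 165. 156.  89.  34.  36.  38.  40.  42.]
w7 first dark row 150 w170 295 342 w280 297 341 neck end profile [171. 171. 171. 170. 170. 170. 159.  81.  34.  37.  39.  41.  43.]
w10 first dark row 150 w170 300 343 w280 300 341 neck end profile [166. 165. 165. 165. 165. 165. 154.  76.  28.  31.  34.  37.  40.]
w6 [[255, 255, 251], [248, 244, 233], [247, 242, 243], [242, 237, 238], [190, 186, 186], [217, 213, 209], [221, 217, 212], [221, 217, 212], [220, 217, 212], [220, 217, 212], [220, 217, 213], [221, 217, 213], [221, 217, 213], [220, 216, 212], [220, 216, 211]]
w7 [[255, 255, 252], [243, 238, 233], [250, 245, 246], [235, 230, 231], [197, 192, 192], [223, 219, 215], [224, 221, 216], [224, 220, 215], [224, 220, 216], [223, 219, 215], [223, 219, 215], [223, 219, 215], [223, 218, 215], [223, 219, 215], [222, 218, 214]]
w10 [[216, 211, 199], [188, 183, 179], [195, 190, 191], [178, 173, 174], [151, 148, 146], [171, 168, 163], [172, 168, 165], [172, 169, 164], [172, 168, 163], [171, 168, 164], [171, 168, 164], [171, 168, 164], [170, 166, 163], [172, 167, 164], [171, 167, 164]]
144 y_t at x=-.065 -0.02948493369855512
146 y_t at x=-.065 -0.03928645123113461
148 y_t at x=-.065 -0.04771493405705399
150 y_t at x=-.065 -0.05503998182118386
```

>>> {"method": "send_rows", "body": {"motion": [[[0, 0, 0, -0.05, 0.03, 0, 1], [0, 0, 0, 0, 0, 0, 1], [0, 0, 0, 0, 0, 0, 1], [0, 0, 0, 0, 0, 0, 1], [0, 0, 0, 0, 0, 0, 1]]]}}

```text
clock: 17.08
tool_pos: [0.4482, 0.2702, 0.1303]
eef_rot: [-0.049, 0.865, -0.499, 0.029]
contact_force: [-0.5, 0.1, -1.9]
opening: 0.171
```

>>> {"method": "send_rows", "body": {"motion": [[[0, 0, 0, 0, 0, 0, 1], [0, 0, 0, 0, 0, 0, 1], [0, 0, 0, 0, 0, 0, 1], [0, 0, 0, 0, 0, 0, 1], [0, 0, 0, 0, 0, 0, 1]]]}}

```text
clock: 17.5
tool_pos: [0.4482, 0.2701, 0.1303]
eef_rot: [-0.049, 0.865, -0.499, 0.029]
contact_force: [0.6, 0.4, -2.1]
opening: 0.175
```

Run:
```python
from geo import *
import pickle
np.set_printoptions(precision=4,suppress=True)
st=get_state();print(st['tool_pos'],st['opening'],st['q'].round(3),abs(st['qd']).max())
rel(st,goalR(),goalp())
S=snap('scene','s11.png');D=snap('side','d11.png')
X,e=tri(S,(412.2,189.5),D,(217.9,325.7));print('tri glass (hand-read px, prev view)',X,e,'SP',SP)
R=Rot.from_quat(st['eef_rot']).as_matrix();n=-R[:,1]
for m in(M,np.array([-.14,-.024,0])):
    c=st['tool_pos']+R@m; v=(AIM-c)/np.linalg.norm(AIM-c)
    i=(c-LENS)/np.linalg.norm(c-LENS);r=i-2*(i@n)*n;k=((TGT-c)@YD)/(r@YD);h=c+k*r-TGT
    print('c-SP',c-SP,'ang',np.degrees(np.arccos(n@v)),'miss at target',h)
```

```text
[0.4482 0.2701 0.1303] 0.1749071716225591 [-0.048  0.784 -0.43   2.108 -0.899  0.27  -0.931] 0.0014698289426604907
turn units [-0.011 -0.    -0.015] shift units cur [ 0.096 -0.006 -0.004] goal-frame [ 0.096 -0.006 -0.004]
tri glass (hand-read px, prev view) [0.5879 0.2749 0.149 ] [np.float64(0.0015800844784996844), np.float64(0.0015800844784994712)] SP [0.5855 0.2758 0.15  ]
c-SP [0.0019 0.0001 0.    ] ang 0.9804460347669786 miss at target [ 0.0035  0.0004 -0.0006]
c-SP [ 0.0031 -0.0016  0.0012] ang 1.6608301705282407 miss at target [ 0.0055  0.0006 -0.0019]
```

View pics/s11.png

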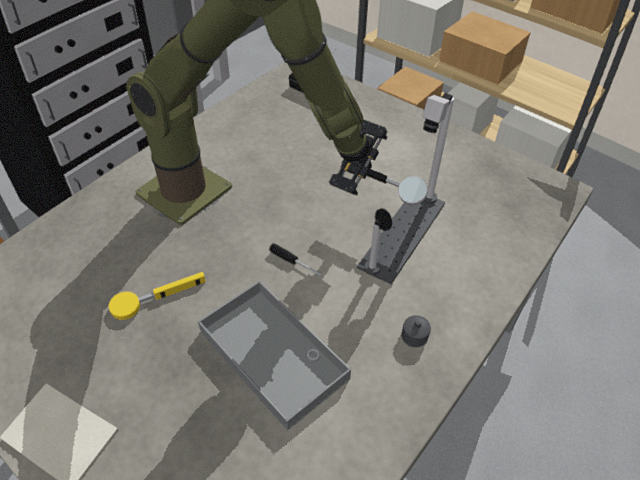

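The mirror is 2–3 mm too far along +x. One small correction, then let it settle.

>>> {"method": "send_rows", "body": {"motion": [[[0, 0, 0, 0.07, 0.03, 0, 1], [0, 0, 0, 0.06, 0.02, 0, 1], [0, 0, 0, 0, 0, 0, 1], [0, 0, 0, 0, 0, 0, 1], [0, 0, 0, 0, 0, 0, 1]]]}}

```text
clock: 18.02
tool_pos: [0.4455, 0.2703, 0.1294]
eef_rot: [-0.049, 0.865, -0.499, 0.029]
contact_force: [-0.3, -0.3, -1.2]
opening: 0.177
```

>>> {"method": "send_rows", "body": {"motion": [[[0, 0, 0, 0, 0, 0, 1], [0, 0, 0, 0, 0, 0, 1], [0, 0, 0, 0, 0, 0, 1], [0, 0, 0, 0, 0, 0, 1], [0, 0, 0, 0, 0, 0, 1]]]}}

```text
clock: 18.43
tool_pos: [0.4456, 0.2703, 0.1294]
eef_rot: [-0.049, 0.865, -0.499, 0.029]
contact_force: [0.6, 0.5, -2.1]
opening: 0.179
```

Run:
```python
from geo import *
np.set_printoptions(precision=4,suppress=True)
st=get_state();print(st['tool_pos'],st['opening'],st['q'].round(3),abs(st['qd']).max(),st['contact_force'])
R=Rot.from_quat(st['eef_rot']).as_matrix();n=-R[:,1]
for m in(M,np.array([-.14,-.024,0])):
    c=st['tool_pos']+R@m; v=(AIM-SP)/np.linalg.norm(AIM-SP)
    print('c-SP',c-SP,'ang to aim dir',np.degrees(np.arccos(n@v)))
S=snap('scene','s12.png');D=snap('side','d12.png')
cv2.imwrite('pics/c12.png',np.hstack([cv2.resize(S['img'][80:280,330:460,::-1],(390,600)),cv2.resize(D['img'][230:430,140:276,::-1],(408,600))]))
print(job.finish_job())
```

```text
[0.4456 0.2703 0.1294] 0.17865916788586877 [-0.043  0.786 -0.441  2.116 -0.902  0.258 -0.928] 0.001745263040034076 [ 0.6314  0.5409 -2.0754]
c-SP [-0.0007  0.0003 -0.0009] ang to aim dir 0.08975050402425812
c-SP [ 0.0005 -0.0014  0.0004] ang to aim dir 0.08975050402425812
the job is handed in; nothing more can be done
None
```

View pics/c12.png

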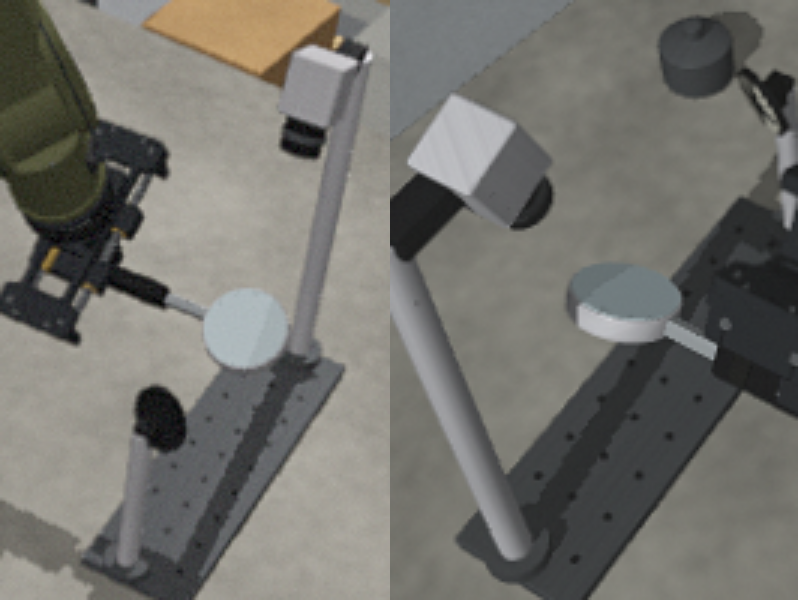

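I took the mirror out of the bin by its handle, carried it past the target post and handed the job in at 18.4 s. The arm is still holding it at the sight point, tilted 30 degrees towards the target.

**Last checks**
- **Position:** by arm pose, the glass centre is within about 2 mm of the sight point. The sight point itself comes from the plate's hole grid, seen in both fixed views and good to about 2 mm. In the view before the last 2–3 mm corrections, the glass came out at (0.588, 0.275, 0.149) against (0.5855, 0.2758, 0.150).
- **Angle:** by arm pose, the normal is within 0.1 degree of the aim direction. The handle end and head rim stayed at the same wrist-camera rows before and after the lift, so I saw no slip or droop in the grip.
- **Hold:** the jaws rest on the 16 mm handle (opening 0.18, 45 N grip set). Joint speed is nearly zero, and the force readings showed no contact beyond the mirror's weight.
- **Other items:** in the last full scene view the spacer, sample mount, screwdriver, stand and yellow look-alike were in place.

**What disagreed or went wrong**
- **Missed first grasp:** the jaws closed empty above the handle without moving anything. In the pictures the fingertips ended about 20 mm higher than the description says. I went about 20 mm lower and the second grasp held.
- **Early droop reading:** one triangulation just after the lift put the glass about 4 mm low. The gripper partly hid it in the side view, and later checks did not bear that out.
- **Joint range:** joints 5 and 6 touched the ends of their range on the retracted approach, so that move stopped short. They came away when the arm moved out.

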